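# Put the torch away in the sliding-door lamp case

### The arm

A 7-joint arm with a two-finger parallel gripper is mounted at the origin on the work surface. World frame = base frame: x ahead of the robot, y to its left, z up, the work surface at z = 0. Lengths are in m, angles in rad, forces in N, time in s.
With the tool pointing down it reaches from about 0.425 to 0.825 m from the base axis. Payload 3.6 kg.
Tool frame: the origin (TCP) lies midway between the tips of the shut fingers; the grasp point (between the pads) lies 19 mm behind it; z points along the fingers, y is the line along which they close (so a half turn about z gives the same grasp; the last joint's range is limited). The gripper opens to 93 mm and grips with 3 to 60 N. Pads are 15 mm wide; open, the fingers measure 128 mm over their backs; the gripper's body (75 mm by 188 mm) begins 65 mm behind the grasp point.
Start: joints at [-1.242, 0.615, -0.013, 1.423, 0.008, 1.103, -0.04], TCP at [0.226, 0.609, 0.219] pointing down, gripper open.
Joint ranges: [-3.12, 3.12], [-0.3, 2.06], [-1.34, 1.32], [0.26, 2.42], [-1.36, 4.5], [0.01, 1.98], [-2.84, 2.84]. Speed limits (rad/s): [2.79, 2.79, 3.14, 3.14, 3.14, 3.14, 3.14].

### API

Orientations are given as a 3x3 rotation matrix whose columns are the frame's x, y, z axes.
In Python, from plant import ctrl gives the robot as it stands.
- The arm moves only by the tool apply_moves, never from a script. Its argument "increments" is a list of rows, each an object of numbers: "fingers": the opening, from 0 (shut) to 1 (fully open); "dx", "dy", "dz": the shift along the world's x, y, z in cm; "rx", "ry", "rz": the turn, a rotation vector about the world's x, y, z in degrees. A call has 1 to 12 rows; each row shifts and turns the commanded pose from where the row before left it; what a row does not reach is not made up. A row lasts 1/10 s, in which the tool goes at most 50 mm and 8.59 degrees, less where a joint would pass 70% of its speed; a pose out of reach is approached as far as the arm can. A call is refused whole if a number of a shift passes 5 or a number of a turn 8.59, either way. A call with a gripper value outside its range is refused whole. The fingers move at their own pace and stop on an object; the grip force is fixed at half the most. Time passes only in rows, so rows that do not move let the fingers close. It gives the time, the measured TCP pose, the force, the opening and the grip force at its end, in the units of the state.
- ctrl.state(): the state, without advancing time (a new reading comes with each control period).
- ctrl.camera(name): name is "scene" or "side" or "wrist"; returns a dict with "frame" (480x640x3 uint8, red, green, blue), "fx", "fy", "cx", "cy" (pixels), "position" and "attitude" of the camera in the world; the wrist camera has in their place "T_tool_cam" (4x4, takes a point from camera to tool coordinates, whose origin is the TCP and whose axes are the flange's). Camera axes: x right, y down, z forward; pixel columns grow to the right and rows downward; lengths in m; the calibration is good to about 2 mm. A picture is of the moment at which its call begins: read the wrist's pose just before it. There is no depth.
- ctrl.sign_off(): hands the job in; it is judged then, once.
The state is a dict: "time_s": time; "q": joint angles; "joint_vel": joint speeds; "joint_torque": joint torques, N m; "eef_pos": TCP position; "ee_rot": TCP orientation; "ft_force": force on the tool from outside, world axes, zero at the start; "moment": the same for the moment, N m; "finger_gap": opening from 0.0 (shut) to 1.0 (fully open); "grip_force": force on a finger pad.
Only numpy, scipy, OpenCV 4.12 (cv2) and the standard library are available. Lean on these libraries where they do the work, as an engineer would, in place of code of your own. Each camera call takes 0.05 s, during which the arm holds its last target. There are 200 camera calls.

### The job

Put the red torch away in the slope-fronted lamp case: slide the clear guard door open, set the torch upright with its lens up in the black holder cup inside without letting it drop, let go, and then slide the door fully shut again. Leave everything else standing where it is.

Things in the scene. Friction and masses are not known exactly. Their poses are not given: they have to be found in the camera images.
- case: Lamp case, green painted plywood, fixed; 260 deep (x) x 524 long (y) x 287 high. Origin: centre of underside; x away from its front, y along it (left seen by the robot), z up. Panels 12 thick, floor top at z=12. Front lip 75 high at x=-130, then a 45 degree sloping front rises back to a 60 deep roof (front edge x=70, z=275), normal (-0.707, 0, 0.707). Clear back pane.
- lip_mid (a point): Middle of the top edge of the case's front lip (case x=-130, y=0, z=75), foot of the sloping front. In an aluminium double track just under the slope's plane run two wood-framed clear leaves, 8 thick, 260 wide: a fixed one in the inner channel over the right half (case y -250 to 10), and the guard door in the outer channel, over the left half (y -10 to 250) when shut.
- guard_door (a joint): Travel of the guard door along its track in m: 0 = fully shut against its stop, 0.23 = fully open; it grows as the door moves to the case's -y (right, over the fixed leaf). Fully open, case y 20 to 250 is free. It stays where it is left; dry friction about 2 N and light damping.
- door_handle (a point): Centre of the guard door's dark wooden pull near its left edge: a bar 100 long up the slope, 16 wide (case y), 14 thick, on two posts at its ends. This point is 37 out from the door's face (35 out from the slope's plane); with the door shut it is at case x=-56, y=234, z=199. It moves with the door.
- cup: Black plastic holder cup screwed to the case floor behind the guard door, upright: outer diameter 57, bore 49, 58 high. Origin: centre of its underside (12 above the shelf).
- cup_floor (a point): Centre of the cup's inner floor, 4 above its underside; the rim is 54 above this point.
- torch: Red plastic torch, 150 long, 0.18 to 0.29 kg, lying on the shelf at the start. Origin: on its axis at mid-length; its x axis runs from the tail (x=-75) to the lens (x=75). Round barrel of diameter 34 from x=-57 to 45; hexagonal head 42 across flats from x=45 to 75 that keeps it from rolling; round black tail cap of diameter 42 from x=-75 to -57. Lying, its axis is 21 above the shelf.
- torch_tail (a point): Centre of the torch's flat tail end (the end that goes down into the cup).
- lantern: Green solar lantern standing in the case behind the fixed leaf, base diameter 92, 154 high with its wire handle. Origin: centre of its underside.
- bowl: Small aluminium bowl in the case beside the cup, behind the guard door, rim diameter 80, 34 high. Origin: centre of its underside.
- spare_base: Spare lantern base, black plastic disc on the shelf, diameter 94, 26 high. Origin: centre of its underside.
- tumbler: Glass tumbler standing on the shelf, diameter 70, 100 high. Origin: centre of its underside.
- jar: Amber glass jar with an aluminium lid on the shelf, diameter 68, 95 high. Origin: centre of its underside.
- carton: Cardboard carton with a blue band on the shelf, 100 (its x) x 66 x 42 high. Origin: centre of its underside.
Mind the look-alikes: they are no part of the job. Of the things that look like the torch, take the one that is farthest to the robot's right at the start.

How it is judged:
On the way, in this order (a step that is already met when the one before it is completed fails the run):
1. the guard door has been slid open (at least 150 mm) (value of joint guard_door above 0.15 m), for 0.2 s.
2. the torch stands in the cup, lens up, and has been let go, with the door still open (horizontal distance between torch_tail and cup_floor below 0.012 m and distance between torch_tail and cup_floor below 0.015 m and angle between torch's own x axis and vertical below 0.27 rad and contact force between the fingers and torch below 0.1 N and value of joint guard_door above 0.1 m), for 0.3 s.
At the end, for the whole second after the job is handed in: The guard door is fully shut (within 5 mm of its stop); the torch stands at rest in the holder cup, lens up and within 15 degrees of upright, its tail on the cup's floor (within 15 mm of the floor's centre, 12 mm sideways); the robot touches nothing (value of joint guard_door below 0.005 m and horizontal distance between torch_tail and cup_floor below 0.012 m and distance between torch_tail and cup_floor below 0.015 m and angle between torch's own x axis and vertical below 0.27 rad and linear speed of torch below 0.03 m/s).
It fails at once if a bystander is shoved more than 30 mm or tipped over (distance of any of lantern, bowl, spare_base, tumbler, jar, carton from where it was at the start of the episode above 0.03 m or angle between any of lantern, bowl, tumbler, jar's own z axis and vertical above 0.3 rad).
It fails at once if the torch is dropped: it falls free of the fingers faster than 0.6 m/s (a fall of about 20 mm) (linear speed of torch above 0.6 m/s and contact force between the fingers and torch below 0.1 N).
It also fails if it takes over 72 s, if anything falls off the work surface, if the arm or the gripper's body presses on something with over 40 N, if the wrist force passes 120 N, or if a joint passes its speed limit or range.

## Working session

There is one attempt and no reset: what is moved stays moved. The work goes in short steps, Python scripts to look and compute and a tool call to move; the robot and the scene stay as the last step left them, time stands still between calls to the robot, and variables do not carry over. Pictures are saved under pics/ and viewed, at most 10 in all, crops included, and the job is handed in when it is done.

Besides the shell and the picture viewer there is one more tool, called after "Request:" as name(argument=value, ...) on one line, values as JSON. apply_moves: Moves the arm, as the interface text tells. Its arguments: {"type":"object","properties":{"increments":{"type":"array","items":{"type":"object","properties":{"fingers":{"type":"number"},"dx":{"type":"number"},"dy":{"type":"number"},"dz":{"type":"number"},"rx":{"type":"number"},"ry":{"type":"number"},"rz":{"type":"number"}}}}},"required":["increments"]}

```bash
ls; mkdir -p pics; cat > h.py <<'E'
import numpy as np, cv2
from plant import ctrl
def cam(n,save=None):
    s=ctrl.state(); c=ctrl.camera(n)
    c['K']=np.array([[c['fx'],0,c['cx']],[0,c['fy'],c['cy']],[0,0,1.]])
    if n=='wrist':
        T=np.eye(4);T[:3,:3]=s['ee_rot'];T[:3,3]=s['eef_pos'];T=T@np.array(c['T_tool_cam']);c['R']=T[:3,:3];c['p']=T[:3,3]
    else:
        c['R']=np.array(c['attitude']).reshape(3,3);c['p']=np.array(c['position'])
    if save: cv2.imwrite('pics/'+save,c['frame'][:,:,::-1]); np.savez('pics/'+save+'.npz',R=c['R'],p=c['p'],K=c['K'],frame=c['frame'])
    return c
def load(s): return dict(np.load('pics/'+s+'.npz'))
def ray(c,u,v):
    d=c['R']@np.linalg.solve(c['K'],[u,v,1.]); return c['p'],d/np.linalg.norm(d)
def onz(c,u,v,z):
    p,d=ray(c,u,v); return p+d*(z-p[2])/d[2]
def proj(c,P):
    q=c['K']@(c['R'].T@(np.asarray(P)-c['p'])); return q[:2]/q[2]
def tri(a,ua,b,ub):
    p,d=ray(a,*ua);q,e=ray(b,*ub)
    t=np.linalg.lstsq(np.c_[d,-e],q-p,rcond=None)[0]; A=p+t[0]*d;B=q+t[1]*e
    return (A+B)/2,np.linalg.norm(A-B)
E
python3 - <<'E'
from h import *
for n in ['scene','side']:
    c=cam(n,n+'0.png'); print(n,c['p'].round(3),c['R'].round(3).tolist(),c['K'][0])
print(ctrl.state())
E
```

```text
pics
scene [ 0.656 -0.333  1.61 ] [[0.937, 0.332, -0.106], [0.349, -0.886, 0.307], [0.009, -0.325, -0.946]] [518.89159839   0.         324.52346053]
side [0.299 0.474 1.252] [[-0.857, -0.488, 0.167], [-0.516, 0.809, -0.28], [0.001, -0.326, -0.945]] [441.64331676   0.         316.72605467]
{'time_s': 0.1, 'q': array([-1.24151344,  0.61584146, -0.01259687,  1.42469722,  0.00808257,
        1.10339123, -0.04039688]), 'joint_vel': array([-0.00148256, -0.00073046, -0.00145158, -0.0035728 , -0.00087837,
       -0.00049261,  0.00087918]), 'joint_torque': array([ 1.30446151e-03, -4.60036862e+01,  2.09880802e-01, -1.66243404e+01,
       -6.11847220e-02,  1.69108144e-02,  9.99282884e-05]), 'eef_pos': array([0.22616356, 0.60864569, 0.21759848]), 'ee_rot': array([[-9.37389542e-01,  3.48281849e-01, -7.74820734e-04],
       [ 3.48282710e-01,  9.37387071e-01, -2.15222762e-03],
       [-2.32748757e-05, -2.28733233e-03, -9.99997384e-01]]), 'ft_force': array([-0.95147496,  0.16810036,  0.97393146]), 'moment': array([-0.03497669,  0.02269035, -0.01660909]), 'grip_force': 0.0, 'finger_gap': 1.0026733419244611}
```

View pics/scene0.png

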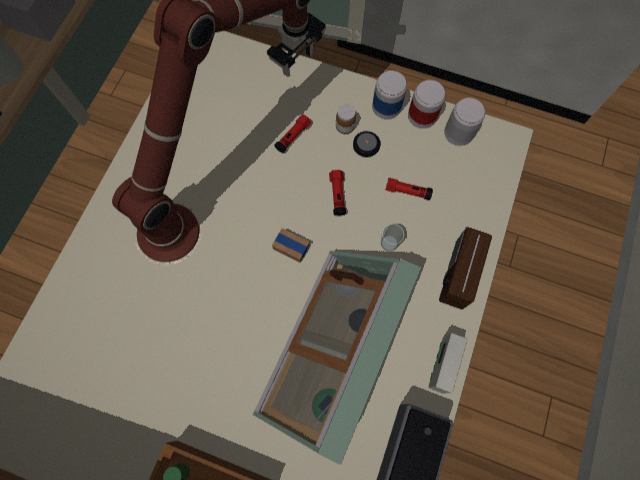

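View pics/side0.png

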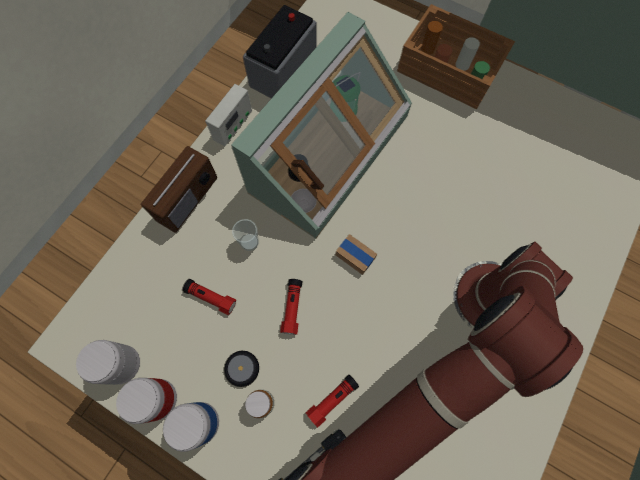

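The scene view shows three red torches, at about (293,133), (338,192) and (409,188). The case spans (332,252) to (340,462), with the handle at about (346,276). Next I'll find their positions and zoom in.

```bash
python3 - <<'E'
from h import *
a=load('scene0.png');b=load('side0.png')
for n,c in (('scene',a),('side',b)):
    hsv=cv2.cvtColor(c['frame'],cv2.COLOR_RGB2HSV)
    m=(((hsv[...,0]<6)|(hsv[...,0]>174))&(hsv[...,1]>200)&(hsv[...,2]>90)).astype('uint8')
    k,l,st,ce=cv2.connectedComponentsWithStats(m)
    for i in range(1,k):
        if 100<st[i,4]<1500: print(n,ce[i].round(1),st[i],onz(c,*ce[i],.021).round(3))
# cross-view matched corner guesses
print('lip left',onz(a,332,252,.075),onz(b,318,233,.075))
print('lip right',onz(a,256,413,.075),onz(b,410,103,.075))
f=a['frame'][240:470,240:440,::-1]; f=cv2.resize(f,None,fx=2.5,fy=2.5,interpolation=cv2.INTER_CUBIC)
g=b['frame'][10:240,225:425,::-1]; g=cv2.resize(g,None,fx=2.0,fy=2.5*1.0,interpolation=cv2.INTER_CUBIC)
g=cv2.resize(b['frame'][10:240,225:425,::-1],None,fx=2.5,fy=2.5,interpolation=cv2.INTER_CUBIC)
g=cv2.convertScaleAbs(g,alpha=1.5)
f=cv2.convertScaleAbs(f,alpha=1.5)
cv2.imwrite('pics/z1.png',cv2.resize(f,(500,575)));cv2.imwrite('pics/z2.png',g)
E
```

```text
scene [296.9 127.2] [284 115  25  27 179] [0.259 0.499 0.021]
scene [336.2 183.8] [330 170  13  33 222] [0.46  0.346 0.021]
scene [399.6 186.8] [386 179  34  17 208] [0.661 0.41  0.021]
side [215.1 298.2] [195 288  41  22 207] [0.668 0.411 0.021]
side [323.9 401.5] [307 386  36  30 154] [0.266 0.488 0.021]
lip left [0.53237732 0.10326435 0.075     ] [0.5104326  0.11173008 0.075     ]
lip right [ 0.49490944 -0.40955744  0.075     ] [ 0.4862953  -0.41053876  0.075     ]
```

View pics/z1.png

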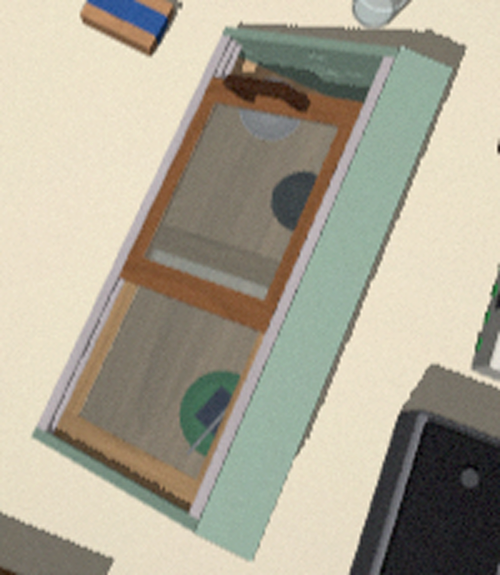

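View pics/z2.png

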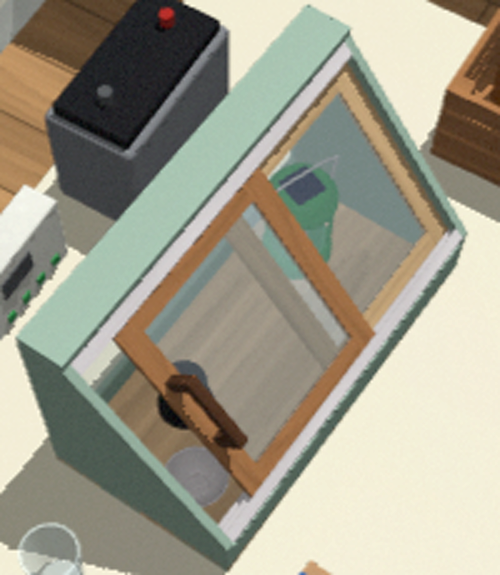

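The target is B at scene (338,192), y≈0.346. The other two are A at (293,133), y≈0.50, and C at (409,188), y≈0.41, so B is farthest to the right (smallest y). Its black tail points towards the case. The crops show the door standing slightly open. The cup is at about scene (360,320) and side (297,168), and the bowl at scene (347,287) and side (304,200).

```bash
python3 - <<'E'
from h import *
a=load('scene0.png');b=load('side0.png')
s=lambda u,v:(240+u/2.5,240+v/2.5); d=lambda u,v:(225+u/2.5,10+v/2.5)
L=[('lipL',(225,27),(230,545),(-.13,.262,.075)),('lipR',(35,434),(465,235),(-.13,-.262,.075)),
('rfL',(402,45),(65,372),(.07,.262,.287)),('rbL',(465,45),(20,342),(.13,.262,.287)),('rfR',(197,530),(350,35),(.07,-.262,.287)),('rbR',(252,560),(307,5),(.13,-.262,.287))]
W=[];M=[]
for n,u,v,m in L:
    P,e=tri(a,s(*u),b,d(*v)); print(n,P.round(3),round(e,4)); W.append(P);M.append(m)
W=np.array(W);M=np.array(M)
A=M-M.mean(0);B=W-W.mean(0)
yaw=np.arctan2((A[:,0]*B[:,1]-A[:,1]*B[:,0]).sum(),(A[:,:2]*B[:,:2]).sum())
R=cv2.Rodrigues(np.array([0,0,yaw]))[0]; t=W.mean(0)-R@M.mean(0)
print('yaw',np.degrees(yaw),'t',t.round(4)); print((W-(M@R.T+t)).round(4))
t[2]=0; np.savez('case.npz',R=R,t=t)
print('shut handle',(R@[-.056,.234,.199]+t).round(3))
h=lambda n,P:print(n,P[0].round(3),round(P[1],4),'case',(R.T@(P[0]-t)).round(3))
h('handle',tri(a,s(265,93),b,d(207,410)))
h('hndl end up',tri(a,s(302,100),b,d(182,382)));h('hndl end lo',tri(a,s(232,85),b,d(240,440)))
h('doorUL',tri(a,s(362,100),b,d(118,335)));h('doorLL',tri(a,s(215,82),b,d(252,490)))
for n,u in (('cup?',(300,200)),('bowl',(268,118))): print(n,(R.T@(onz(a,*s(*u),.03)-t)).round(3))
for n,u in (('cup?',(180,395)),('bowl',(197,475))): print(n,(R.T@(onz(b,*d(*u),.03)-t)).round(3))
for c,nm in ((a,'sc'),(b,'sd')):
    hsv=cv2.cvtColor(c['frame'],cv2.COLOR_RGB2HSV);g=cv2.cvtColor(c['frame'],cv2.COLOR_RGB2GRAY)
    q=proj(c,[.46,.33,.02]).astype(int); y0,x0=q[1]-40,q[0]-30
    sub=hsv[y0:y0+80,x0:x0+60]; m=((sub[...,2]<60)|((sub[...,1]>170)&((sub[...,0]<8)|(sub[...,0]>172)))).astype('uint8')
    k,l,st,ce=cv2.connectedComponentsWithStats(m); i=1+st[1:,4].argmax()
    pts=np.argwhere(l==i)[:,::-1]+[x0,y0]; r=cv2.minAreaRect(pts.astype(np.float32)); bx=cv2.boxPoints(r)
    bx=sorted(bx.tolist(),key=lambda p:p[1]); e1=np.mean(bx[:2],0);e2=np.mean(bx[2:],0)
    print(nm,r,onz(c,*e1,.021).round(4),onz(c,*e2,.021).round(4))
E
```

```text
lipL [0.523 0.103 0.078] 0.0061
lipR [ 0.486 -0.415  0.065] 0.0064
rfL [0.723 0.093 0.275] 0.0087
rbL [0.775 0.102 0.303] 0.0263
rfR [ 0.686 -0.43   0.273] 0.0064
rbR [ 0.744 -0.435  0.281] 0.0043
yaw -3.5855645742718902 t [ 0.633  -0.1621 -0.0037]
[[ 0.0032 -0.005   0.0069]
 [-0.0006  0.0009 -0.0058]
 [ 0.0034 -0.002  -0.0083]
 [-0.0039  0.0111  0.02  ]
 [-0.0002 -0.0016 -0.0105]
 [-0.0019 -0.0032 -0.0023]]
shut handle [0.592 0.075 0.199]
handle [0.602 0.016 0.185] 0.0029 case [-0.042  0.176  0.185]
hndl end up [0.64  0.014 0.21 ] 0.0129 case [-0.004  0.176  0.21 ]
hndl end lo [0.561 0.017 0.158] 0.0057 case [-0.083  0.175  0.158]
doorUL [0.703 0.025 0.264] 0.0054 case [0.058 0.191 0.264]
doorLL [0.536 0.032 0.08 ] 0.0062 case [-0.109  0.188  0.08 ]
cup? [0.043 0.109 0.03 ]
bowl [-0.033  0.186  0.03 ]
cup? [0.044 0.114 0.03 ]
bowl [-0.035  0.19   0.03 ]
sc ((337.9942321777344, 192.44654846191406), (45.2767333984375, 13.703936576843262), 83.82982635498047) [0.4401 0.3932 0.021 ] [0.5104 0.2467 0.021 ]
sd ((292.0599670410156, 305.5799865722656), (16.12203598022461, 53.74011993408203), 8.130102157592773) [0.5025 0.2472 0.021 ] [0.4412 0.3849 0.021 ]
```

Request:
apply_moves(increments=[{"fingers": 0,"dx": 2.6,"dy": -4,"dz": 1.2,"rz": -5.2},{"fingers": 0,"dx": 2.6,"dy": -4,"dz": 1.2,"rz": -5.2},{"fingers": 0,"dx": 2.6,"dy": -4,"dz": 1.2,"rz": -5.2},{"fingers": 0,"dx": 2.6,"dy": -4,"dz": 1.2,"rz": -5.2},{"fingers": 0,"dx": 2.6,"dy": -4,"dz": 1.2,"rz": -5.2},{"fingers": 0,"dx": 2.6,"dy": -4,"dz": 1.2,"rz": -5.2},{"fingers": 0,"dx": 2.6,"dy": -4,"rz": -5.2},{"fingers": 0,"dx": 2.6,"dy": -4,"rz": -5.2},{"fingers": 0,"dx": 2.6,"dy": -4,"rz": -5.2},{"fingers": 0,"dx": 2.6,"dy": -4,"rz": -5.2},{"fingers": 0,"dx": 2.6,"dy": -4,"rz": -5.2},{"fingers": 0,"dx": 2.6,"dy": -4,"rz": -5.2}])

```text
schema error: expected keys fingers, dx, dy, dz, rx, ry, rz
```

Request:
apply_moves(increments=[{"fingers": 0,"dx": 2.6,"dy": -4,"rz": -5.2},{"fingers": 0,"dx": 2.6,"dy": -4,"rz": -5.2},{"fingers": 0}])

```text
schema error: expected keys fingers, dx, dy, dz, rx, ry, rz
```

```bash
python3 - <<'E'
from h import *
c=cam('wrist','w1.png'); s=ctrl.state(); print(s['q'].round(2),s['eef_pos'],s['ee_rot'].round(3).tolist(),s['finger_gap'])
C=np.load('case.npz');print([ (k,proj(c,C['R']@np.array(k)+C['t']).round()) for k in [(-.056,.175,.199),(-.13,.262,.075),(.07,.262,.287),(.044,.112,.07)]])
E
```

```text
[-1.24  0.62 -0.01  1.42  0.01  1.1  -0.04] [0.22622524 0.60875237 0.21777813] [[-0.937, 0.348, -0.001], [0.348, 0.937, -0.002], [-0.0, -0.002, -1.0]] 0.9963699282791969
[((-0.056, 0.175, 0.199), array([-152.,  825.])), ((-0.13, 0.262, 0.075), array([ -6., 597.])), ((0.07, 0.262, 0.287), array([ -82., 1080.])), ((0.044, 0.112, 0.07), array([-35., 700.]))]
```

View pics/w1.png

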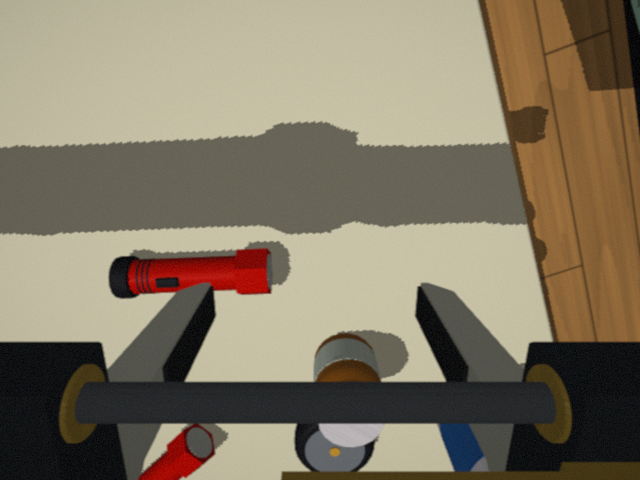

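The wrist view was taken from the start pose because the move was refused: every row needs all its keys. It shows torch A at (190,273) and nothing I need. Resending with full keys.

Request:
apply_moves(increments=[{"fingers": 0,"dx": 2.6,"dy": -4,"dz": 1.2,"rx": 0,"ry": 0,"rz": -5.2},{"fingers": 0,"dx": 2.6,"dy": -4,"dz": 1.2,"rx": 0,"ry": 0,"rz": -5.2},{"fingers": 0,"dx": 2.6,"dy": -4,"dz": 1.2,"rx": 0,"ry": 0,"rz": -5.2},{"fingers": 0,"dx": 2.6,"dy": -4,"dz": 1.2,"rx": 0,"ry": 0,"rz": -5.2},{"fingers": 0,"dx": 2.6,"dy": -4,"dz": 1.2,"rx": 0,"ry": 0,"rz": -5.2},{"fingers": 0,"dx": 2.6,"dy": -4,"dz": 1.2,"rx": 0,"ry": 0,"rz": -5.2},{"fingers": 0,"dx": 2.6,"dy": -4,"dz": 0,"rx": 0,"ry": 0,"rz": -5.2},{"fingers": 0,"dx": 2.6,"dy": -4,"dz": 0,"rx": 0,"ry": 0,"rz": -5.2},{"fingers": 0,"dx": 2.6,"dy": -4,"dz": 0,"rx": 0,"ry": 0,"rz": -5.2},{"fingers": 0,"dx": 2.6,"dy": -4,"dz": 0,"rx": 0,"ry": 0,"rz": -5.2},{"fingers": 0,"dx": 2.6,"dy": -4,"dz": 0,"rx": 0,"ry": 0,"rz": -5.2},{"fingers": 0,"dx": 2.6,"dy": -4,"dz": 0,"rx": 0,"ry": 0,"rz": -5.2}])

```text
time_s: 1.35
eef_pos: [0.5389, 0.1276, 0.2906]
ee_rot: [[-0.122, 0.993, -0.0], [0.993, 0.122, 0.0], [0.0, -0.0, -1.0]]
ft_force: [1.5, 0.6, 0.0]
finger_gap: 0.026
grip_force: 0.0
```

Request:
apply_moves(increments=[{"fingers": 0,"dx": 2.6,"dy": -4,"dz": 0,"rx": 0,"ry": 0,"rz": -5.2},{"fingers": 0,"dx": 2.6,"dy": -4,"dz": 0,"rx": 0,"ry": 0,"rz": -5.2},{"fingers": 0,"dx": 0,"dy": 0,"dz": 0,"rx": 0,"ry": 0,"rz": 0}])

```text
time_s: 1.65
eef_pos: [0.5924, 0.0401, 0.2902]
ee_rot: [[0.069, 0.998, 0.001], [0.998, -0.069, -0.007], [-0.007, 0.002, -1.0]]
ft_force: [-0.7, -1.1, -0.3]
finger_gap: 0.005
grip_force: 0.0
```

```bash
python3 - <<'E'
from h import *
c=cam('wrist','w2.png'); s=ctrl.state(); print(s['q'].round(2),s['eef_pos'],s['ee_rot'].round(3).tolist(),s['finger_gap'])
C=np.load('case.npz');print([ (k,proj(c,C['R']@np.array(k)+C['t']).round()) for k in [(-.056,.175,.199),(-.13,.262,.075),(.07,.262,.287),(.044,.112,.07)]])
E
```

```text
[-0.37  0.49  0.42  1.5  -0.21  1.2   0.02] [0.59108222 0.04476703 0.29005611] [[0.063, 0.998, -0.001], [0.998, -0.063, -0.003], [-0.003, -0.0, -1.0]] 0.006374439478898204
[((-0.056, 0.175, 0.199), array([310., 273.])), ((-0.13, 0.262, 0.075), array([231., 133.])), ((0.07, 0.262, 0.287), array([606., 164.])), ((0.044, 0.112, 0.07), array([407., 278.]))]
```

View pics/w2.png

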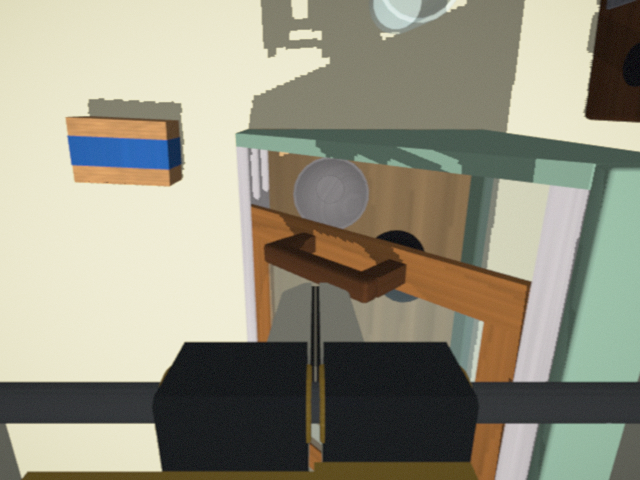

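The handle runs from (275,245) to (390,285), with its centre at about (325,265). The case corner is at (238,132) and the cup is dark at (400,265). The projections agree to about 10 px, so I'll cast the bar's rays onto its plane.

```bash
python3 - <<'E'
from h import *
C=np.load('case.npz');R,t=C['R'],C['t'];c=load('w2.png')
n=np.array([-.707,0,.707])
def onslope(u,v,o):
    p,d=ray(c,u,v);p=R.T@(p-t);d=R.T@d
    return (p+d*(o-n@(p-[-.13,0,.075]))/(n@d)).round(4)
for u in [(268,243),(400,268),(363,283),(268,258)]: print('bar top',u,onslope(*u,.042))
for u in [(238,132),(590,187)]: print('corner',u,onslope(*u,0))
for u in [(252,206),(529,284)]: print('door',u,onslope(*u,-.002))
s=ctrl.state();print('tcp',(R.T@(s['eef_pos']-t)).round(4))
print('bowl',(R.T@(onz(c,331,193,.046)-t)).round(3))
E
```

```text
bar top (268, 243) [-0.0874  0.1895  0.177 ]
bar top (400, 268) [-0.007   0.2028  0.2574]
bar top (363, 283) [-0.0244  0.1861  0.24  ]
bar top (268, 258) [-0.088   0.1773  0.1764]
corner (238, 132) [-0.1218  0.2633  0.0832]
corner (590, 187) [0.0721 0.2503 0.2771]
door (252, 206) [-0.1118  0.1961  0.0904]
door (529, 284) [0.0606 0.1955 0.2628]
tcp [-0.0548  0.2038  0.2901]
bowl [-0.036  0.199  0.046]
```

Request:
apply_moves(increments=[{"fingers": 0,"dx": 0.1,"dy": 2.2,"dz": 0,"rx": 0,"ry": 0,"rz": 0},{"fingers": 0,"dx": 0,"dy": 0,"dz": -4,"rx": 0,"ry": 0,"rz": 0},{"fingers": 0,"dx": 0,"dy": 0,"dz": -4,"rx": 0,"ry": 0,"rz": 0},{"fingers": 0,"dx": 0,"dy": 0,"dz": -2,"rx": 0,"ry": 0,"rz": 0},{"fingers": 0,"dx": 0,"dy": 0,"dz": 0,"rx": 0,"ry": 0,"rz": 0}])

```text
time_s: 2.2
eef_pos: [0.5881, 0.0737, 0.1872]
ee_rot: [[0.052, 0.999, -0.009], [0.999, -0.052, 0.001], [0.0, -0.009, -1.0]]
ft_force: [0.1, 0.4, 0.3]
finger_gap: 0.006
grip_force: 0.0
```

Request:
apply_moves(increments=[{"fingers": 0,"dx": -0.1,"dy": -1.6,"dz": 0,"rx": 0,"ry": 0,"rz": 0},{"fingers": 0,"dx": -0.1,"dy": -1.6,"dz": 0,"rx": 0,"ry": 0,"rz": 0},{"fingers": 0,"dx": -0.1,"dy": -1.6,"dz": 0,"rx": 0,"ry": 0,"rz": 0},{"fingers": 0,"dx": -0.1,"dy": -1.6,"dz": 0,"rx": 0,"ry": 0,"rz": 0},{"fingers": 0,"dx": -0.1,"dy": -1.6,"dz": 0,"rx": 0,"ry": 0,"rz": 0},{"fingers": 0,"dx": -0.1,"dy": -1.6,"dz": 0,"rx": 0,"ry": 0,"rz": 0}])

```text
time_s: 2.8
eef_pos: [0.5857, -0.026, 0.1913]
ee_rot: [[0.056, 0.998, 0.001], [0.998, -0.056, 0.001], [0.001, 0.001, -1.0]]
ft_force: [0.6, 3.0, 0.9]
finger_gap: 0.006
grip_force: 1.5
```

Request:
apply_moves(increments=[{"fingers": 0,"dx": -0.1,"dy": -1.6,"dz": 0,"rx": 0,"ry": 0,"rz": 0},{"fingers": 0,"dx": -0.1,"dy": -1.6,"dz": 0,"rx": 0,"ry": 0,"rz": 0},{"fingers": 0,"dx": -0.1,"dy": -1.6,"dz": 0,"rx": 0,"ry": 0,"rz": 0},{"fingers": 0,"dx": -0.1,"dy": -1.6,"dz": 0,"rx": 0,"ry": 0,"rz": 0},{"fingers": 0,"dx": -0.1,"dy": -1.6,"dz": 0,"rx": 0,"ry": 0,"rz": 0},{"fingers": 0,"dx": -0.1,"dy": -1.6,"dz": 0,"rx": 0,"ry": 0,"rz": 0},{"fingers": 0,"dx": -0.1,"dy": -1.0,"dz": 0,"rx": 0,"ry": 0,"rz": 0},{"fingers": 0,"dx": 0,"dy": 0,"dz": 0,"rx": 0,"ry": 0,"rz": 0}])

```text
time_s: 3.6
eef_pos: [0.5776, -0.1346, 0.1905]
ee_rot: [[0.059, 0.998, -0.001], [0.998, -0.059, -0.003], [-0.003, -0.0, -1.0]]
ft_force: [-0.3, -0.5, 0.1]
finger_gap: 0.004
grip_force: 0.0
```

```bash
python3 - <<'E'
from h import *
C=np.load('case.npz');R,t=C['R'],C['t']
s=ctrl.state();print('tcp',(R.T@(s['eef_pos']-t)).round(4),s['ft_force'],s['q'].round(2))
E
```

```text
tcp [-0.057   0.024   0.1905] [-0.34089562 -0.4722954   0.12791697] [-0.05  0.58  0.39  1.64 -0.25  0.97  0.36]
```

Request:
apply_moves(increments=[{"fingers": 0,"dx": 0,"dy": -0.5,"dz": 0,"rx": 0,"ry": 0,"rz": 0},{"fingers": 0,"dx": 0,"dy": -0.4,"dz": 0,"rx": 0,"ry": 0,"rz": 0},{"fingers": 0,"dx": 0,"dy": 0,"dz": 0,"rx": 0,"ry": 0,"rz": 0}])

```text
time_s: 3.9
eef_pos: [0.578, -0.1388, 0.1903]
ee_rot: [[0.055, 0.999, -0.002], [0.999, -0.055, 0.002], [0.002, -0.002, -1.0]]
ft_force: [-0.9, 2.4, 0.4]
finger_gap: 0.006
grip_force: 1.1
```

```bash
python3 - <<'E'
from h import *
C=np.load('case.npz');R,t=C['R'],C['t']
s=ctrl.state();print('tcp',(R.T@(s['eef_pos']-t)).round(4),s['ft_force'])
E
```

```text
tcp [-0.0564  0.0198  0.1903] [-0.91876114  2.40002653  0.36185802]
```

Request:
apply_moves(increments=[{"fingers": 0,"dx": 0,"dy": -0.6,"dz": 0,"rx": 0,"ry": 0,"rz": 0},{"fingers": 0,"dx": 0,"dy": 0,"dz": 0,"rx": 0,"ry": 0,"rz": 0},{"fingers": 0,"dx": 0,"dy": 0,"dz": 0,"rx": 0,"ry": 0,"rz": 0}])

```text
time_s: 4.2
eef_pos: [0.578, -0.1388, 0.1903]
ee_rot: [[0.051, 0.999, -0.003], [0.999, -0.051, 0.01], [0.01, -0.004, -1.0]]
ft_force: [-2.8, 11.1, 3.8]
finger_gap: 0.005
grip_force: 4.9
```

```bash
python3 - <<'E'
from h import *
C=np.load('case.npz');R,t=C['R'],C['t']
s=ctrl.state();print('tcp',(R.T@(s['eef_pos']-t)).round(4),s['ft_force'])
E
```

```text
tcp [-0.0563  0.0198  0.1903] [-2.80354883 11.09160549  3.84935976]
```

Request:
apply_moves(increments=[{"fingers": 0,"dx": 0,"dy": 2.0,"dz": 0,"rx": 0,"ry": 0,"rz": 0},{"fingers": 0,"dx": 0,"dy": 0,"dz": 4.5,"rx": 0,"ry": 0,"rz": 0},{"fingers": 0,"dx": 0,"dy": 0,"dz": 4.5,"rx": 0,"ry": 0,"rz": 0},{"fingers": 0,"dx": 1,"dy": 1,"dz": 4.0,"rx": 0,"ry": 0,"rz": 0},{"fingers": 0,"dx": 4,"dy": 1,"dz": 2,"rx": 0,"ry": 0,"rz": 0},{"fingers": 0,"dx": 4,"dy": 1,"dz": 0,"rx": 0,"ry": 0,"rz": 0},{"fingers": 0,"dx": 0,"dy": 0,"dz": 0,"rx": 0,"ry": 0,"rz": 0},{"fingers": 0,"dx": 0,"dy": 0,"dz": 0,"rx": 0,"ry": 0,"rz": 0}])

```text
time_s: 5.0
eef_pos: [0.6686, -0.0962, 0.3391]
ee_rot: [[0.055, 0.998, -0.002], [0.998, -0.055, -0.002], [-0.002, -0.002, -1.0]]
ft_force: [0.1, -0.4, 0.2]
finger_gap: 0.006
grip_force: 0.0
```

```bash
python3 - <<'E'
from h import *
C=np.load('case.npz');R,t=C['R'],C['t']
c=cam('wrist','w3.png'); s=ctrl.state(); print(s['q'].round(2),s['eef_pos'])
print([ (k,proj(c,R@np.array(k)+t).round()) for k in [(-.13,.262,.075),(.07,.262,.275),(.044,.112,.07)]])
E
```

```text
[-0.09  0.61  0.41  1.13 -0.23  1.44  0.23] [ 0.66785271 -0.09693991  0.33993777]
[((-0.13, 0.262, 0.075), array([146., -14.])), ((0.07, 0.262, 0.275), array([ 400., -135.])), ((0.044, 0.112, 0.07), array([327., 148.]))]
```

View pics/w3.png

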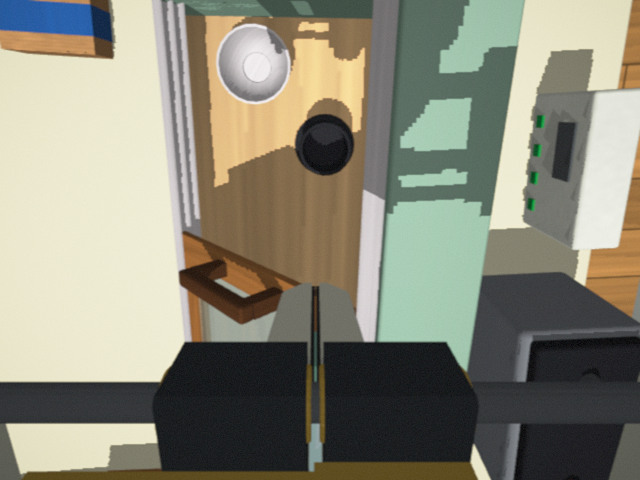

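The cup rim is dark at (325,144) and the bowl is at (253,63). The door is fully open, with its handle at (240,295). Next I'll compute the cup centre and fly to the torch.

Request:
apply_moves(increments=[{"fingers": 1,"dx": -1.8,"dy": 3.8,"dz": 0,"rx": 0,"ry": 0,"rz": 2.9},{"fingers": 1,"dx": -1.8,"dy": 3.8,"dz": 0,"rx": 0,"ry": 0,"rz": 2.9},{"fingers": 1,"dx": -1.8,"dy": 3.8,"dz": 0,"rx": 0,"ry": 0,"rz": 2.9},{"fingers": 1,"dx": -1.8,"dy": 3.8,"dz": 0,"rx": 0,"ry": 0,"rz": 2.9},{"fingers": 1,"dx": -1.8,"dy": 3.8,"dz": -0.6,"rx": 0,"ry": 0,"rz": 2.9},{"fingers": 1,"dx": -1.8,"dy": 3.8,"dz": -0.6,"rx": 0,"ry": 0,"rz": 2.9},{"fingers": 1,"dx": -1.8,"dy": 3.8,"dz": -0.6,"rx": 0,"ry": 0,"rz": 2.9},{"fingers": 1,"dx": -1.8,"dy": 3.8,"dz": -0.6,"rx": 0,"ry": 0,"rz": 2.9},{"fingers": 1,"dx": -1.8,"dy": 3.8,"dz": -0.8,"rx": 0,"ry": 0,"rz": 2.9},{"fingers": 1,"dx": -1.8,"dy": 3.8,"dz": -0.8,"rx": 0,"ry": 0,"rz": 2.9},{"fingers": 1,"dx": 0,"dy": 0,"dz": 0,"rx": 0,"ry": 0,"rz": 0},{"fingers": 1,"dx": 0,"dy": 0,"dz": 0,"rx": 0,"ry": 0,"rz": 0}])

```text
time_s: 6.25
eef_pos: [0.4877, 0.2835, 0.301]
ee_rot: [[-0.436, 0.9, 0.001], [0.9, 0.436, -0.001], [-0.001, 0.0, -1.0]]
ft_force: [1.4, -1.4, 0.2]
finger_gap: 0.976
grip_force: 0.0
```

```bash
python3 - <<'E'
from h import *
C=np.load('case.npz');R,t=C['R'],C['t']
c=load('w3.png')
g=cv2.cvtColor(c['frame'],cv2.COLOR_RGB2GRAY)[100:190,285:365]
k,l,st,ce=cv2.connectedComponentsWithStats((g<45).astype('uint8')); i=1+st[1:,4].argmax()
cn=cv2.findContours((l==i).astype('uint8'),0,1)[0][0]; e=cv2.fitEllipse(cn);print(st[i],e)
u=np.array(e[0])+[285,100]; P=onz(c,*u,.065); print('cup',u,P,(R.T@(P-t)).round(4),'diam',max(e[1])*np.linalg.norm(P-c['p'])/c['K'][0,0])
c=cam('wrist','w4.png'); s=ctrl.state(); print(s['q'].round(2),s['eef_pos'],s['ee_rot'].round(3).tolist(),s['finger_gap'])
hsv=cv2.cvtColor(c['frame'],cv2.COLOR_RGB2HSV)
m=(((hsv[...,1]>170)&((hsv[...,0]<8)|(hsv[...,0]>172)))&(hsv[...,2]>70)).astype('uint8')
k,l,st,ce=cv2.connectedComponentsWithStats(m)
for i in range(1,k):
    if st[i,4]>800:
        r=cv2.minAreaRect(np.argwhere(l==i)[:,::-1].astype(np.float32)); print(st[i],r)
        bx=cv2.boxPoints(r); print([onz(c,*q,.021)[:2].round(4).tolist() for q in bx])
E
```

```text
[  11   15   57   60 2102] ((39.94169998168945, 44.17466735839844), (54.45255661010742, 59.11259460449219), 4.679302215576172)
cup [324.94169998 144.17466736] [ 0.68173771 -0.04896278  0.065     ] [0.0416 0.1159 0.065 ] diam 0.0654678979134349
[-0.72  0.42  0.24  1.55 -0.1   1.18 -0.01] [0.48880164 0.28213193 0.30130348] [[-0.433, 0.901, 0.002], [0.901, 0.433, -0.001], [-0.002, 0.001, -1.0]] 0.9873656373505793
[ 297   79   44  129 3870] ((318.5, 143.0), (128.0, 43.0), 90.0)
[[0.4218, 0.3781], [0.4621, 0.3977], [0.5244, 0.2754], [0.4799, 0.2539]]
[ 461  116  128   76 3737] ((526.0430908203125, 159.23275756835938), (125.266357421875, 45.82595443725586), 23.198589324951172)
[[0.6165, 0.3849], [0.6101, 0.4312], [0.7537, 0.4426], [0.7651, 0.3949]]
```

View pics/w4.png

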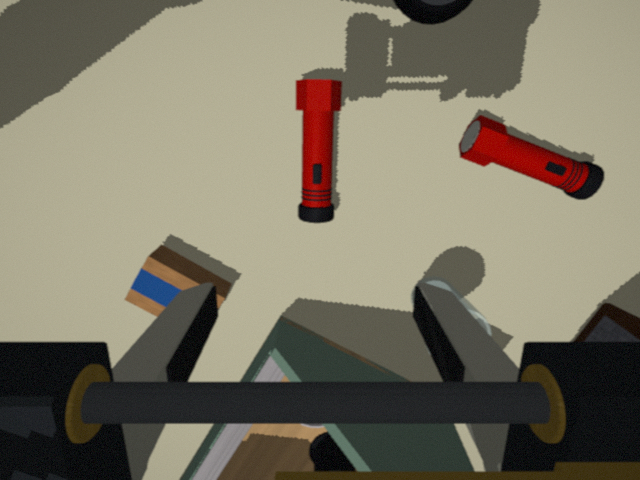

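The wrist view shows the chosen torch at (318,150). Its lens end is up at (319,80) and its tail down at (316,220). The second torch at (530,160) isn't the target, and the carton at (180,280) is clear.

```bash
python3 - <<'E'
from h import *
c=load('w4.png')
hsv=cv2.cvtColor(c['frame'],cv2.COLOR_RGB2HSV)
m=(((hsv[...,1]>170)&((hsv[...,0]<8)|(hsv[...,0]>172)))&(hsv[...,2]>70))
ax=[]
for v in (95,120,130,150,190):
    x=np.where(m[v,280:350])[0]+280; x0,x1=x.min(),x.max(); P=onz(c,(x0+x1)/2,v,.021); w=(x1-x0+1)*np.linalg.norm(P-c['p'])/c['K'][0,0]
    print(v,x0,x1,P[:2].round(4),'w',round(w,4)); ax.append(P)
print('lens',onz(c,319,80,.035),onz(c,319,80,.021),'headbase',onz(c,319,109,.042),'tail',onz(c,316,221,.021),onz(c,316,206,.042))
d=ax[1]-ax[-1]; print(np.degrees(np.arctan2(d[1],d[0])), c['p'])
E
```

```text
95 297 340 [0.4489 0.3738] w 0.0492
120 303 332 [0.459  0.3505] w 0.0336
130 303 332 [0.4636 0.3411] w 0.0336
150 303 331 [0.4724 0.3218] w 0.0326
190 303 323 [0.4879 0.2797] w 0.0239
lens [0.44309974 0.38647574 0.035     ] [0.44283659 0.38729114 0.021     ] headbase [0.45531747 0.36134168 0.042     ] tail [0.50686352 0.24836888 0.021     ] [0.4967919  0.26902152 0.042     ]
112.15790125752123 [0.45120477 0.36136158 0.46619766]
```

```bash
python3 - <<'E'
import numpy as np
cup=np.array([.0425,.1145,.016])
g=np.array(np.meshgrid(np.linspace(-.0375,.0375,9),np.linspace(-.094,.094,15),np.linspace(0,.16,17))).reshape(3,-1)
for th in (45,50,55,60,65):
  for ph in (0,-10,-20,-30,-40,-50):
    a,b=np.radians(th),np.radians(ph)
    z=np.array([np.cos(b)*np.sin(a),np.sin(b)*np.sin(a),-np.cos(a)]);y=np.array([-np.sin(b),np.cos(b),0]);x=np.cross(y,z)
    # z-limit on grasp height along torch
    k=np.radians(90-th); s=(.0126+.0075*np.sin(k))/np.cos(k); xg=.045-.0075*np.cos(k)-s*np.sin(k)
    G=cup+[0,0,.075+xg+.004]
    P=G[:,None]+x[:,None]*g[0]+y[:,None]*g[1]-z[:,None]*(.065+g[2])
    out=(-(P[0]+.13)+(P[2]-.075))*.7071; sl=((P[0]+.13)+(P[2]-.075))*.7071
    ins=(out<.0)
    r=lambda m,v:round(1e3*float(v[m].min())) if m.any() else 999
    print(th,ph,'xg',round(xg*1e3),'yR door',r(ins,P[1]-.02),'handle',r((out<.045)&(abs(sl-.14)<.06),P[1]-.012),'left',r(ins,.25-P[1]),'bottom',r(abs(out)<.012,sl),'top',r(abs(out)<.012,.283-sl),'zmin',round(P[2].min(),3))
E
```

```text
45 0 xg 22 yR door 1 handle 9 left 41 bottom 114 top 94 zmin 0.136
45 -10 xg 22 yR door 5 handle 13 left 25 bottom 103 top 82 zmin 0.136
45 -20 xg 22 yR door 13 handle 21 left 10 bottom 94 top 69 zmin 0.136
45 -30 xg 22 yR door 34 handle 31 left -7 bottom 88 top 54 zmin 0.136
45 -40 xg 22 yR door 56 handle 43 left -24 bottom 83 top 38 zmin 0.136
45 -50 xg 22 yR door 75 handle 57 left -40 bottom 81 top 18 zmin 0.136
50 0 xg 25 yR door 1 handle 9 left 41 bottom 107 top 100 zmin 0.133
50 -10 xg 25 yR door 6 handle 14 left 25 bottom 97 top 88 zmin 0.133
50 -20 xg 25 yR door 15 handle 23 left 9 bottom 90 top 76 zmin 0.133
50 -30 xg 25 yR door 47 handle 34 left -10 bottom 84 top 63 zmin 0.133
50 -40 xg 25 yR door 70 handle 47 left -28 bottom 80 top 47 zmin 0.133
50 -50 xg 25 yR door 84 handle 62 left -52 bottom 78 top 29 zmin 0.133
55 0 xg 27 yR door 1 handle 9 left 41 bottom 100 top 104 zmin 0.129
55 -10 xg 27 yR door 7 handle 15 left 24 bottom 91 top 94 zmin 0.129
55 -20 xg 27 yR door 21 handle 25 left 5 bottom 85 top 84 zmin 0.129
55 -30 xg 27 yR door 45 handle 37 left -12 bottom 80 top
[... 294 characters left out ...]
60 -20 xg 29 yR door 24 handle 27 left 4 bottom 80 top 89 zmin 0.124
60 -30 xg 29 yR door 46 handle 40 left -18 bottom 74 top 79 zmin 0.124
60 -40 xg 29 yR door 68 handle 55 left -40 bottom 72 top 66 zmin 0.124
60 -50 xg 29 yR door 92 handle 71 left -69 bottom 71 top 50 zmin 0.124
65 0 xg 31 yR door 1 handle 9 left 41 bottom 83 top 115 zmin 0.119
65 -10 xg 31 yR door 9 handle 17 left 22 bottom 76 top 107 zmin 0.119
65 -20 xg 31 yR door 25 handle 29 left 0 bottom 72 top 97 zmin 0.119
65 -30 xg 31 yR door 45 handle 43 left -24 bottom 69 top 88 zmin 0.119
65 -40 xg 31 yR door 68 handle 58 left -49 bottom 66 top 76 zmin 0.119
65 -50 xg 31 yR door 88 handle 75 left -86 bottom 66 top 60 zmin 0.119
```

Request:
apply_moves(increments=[{"fingers": 1,"dx": -0.4,"dy": 0.9,"dz": -3,"rx": -7.2,"ry": -3.5,"rz": 0},{"fingers": 1,"dx": -0.4,"dy": 0.9,"dz": -3,"rx": -7.2,"ry": -3.5,"rz": 0},{"fingers": 1,"dx": -0.4,"dy": 0.9,"dz": -3,"rx": -7.2,"ry": -3.5,"rz": 0},{"fingers": 1,"dx": -0.4,"dy": 0.9,"dz": -3,"rx": -7.2,"ry": -3.5,"rz": 0},{"fingers": 1,"dx": -0.3,"dy": 1.0,"dz": -3,"rx": -7.2,"ry": -3.5,"rz": 0},{"fingers": 1,"dx": 0,"dy": 0,"dz": 0,"rx": 0,"ry": 0,"rz": 0},{"fingers": 1,"dx": 0,"dy": 0,"dz": 0,"rx": 0,"ry": 0,"rz": 0}])

```text
time_s: 7.0
eef_pos: [0.4697, 0.329, 0.149]
ee_rot: [[-0.334, 0.9, 0.28], [0.686, 0.436, -0.582], [-0.646, -0.002, -0.763]]
ft_force: [0.4, -0.8, 1.4]
finger_gap: 0.998
grip_force: 0.0
```

```bash
python3 - <<'E'
from h import *
s=ctrl.state(); print(s['q'].round(2),s['eef_pos'],s['ee_rot'].round(3).tolist())
Z=s['ee_rot'][:,2]; print('grasp',s['eef_pos']-.019*Z, 'need shift', np.array([.4646,.3395,.025])-(s['eef_pos']-.019*Z))
E
```

```text
[-1.22  0.8   0.45  1.61  0.36  1.11 -0.62] [0.4696506  0.3290343  0.14900819] [[-0.334, 0.9, 0.28], [0.686, 0.436, -0.582], [-0.646, -0.002, -0.763]]
grasp [0.46432886 0.3401009  0.16350679] need shift [ 0.00027114 -0.0006009  -0.13850679]
```

Reachable and well aligned, so I'll descend and grip.

Request:
apply_moves(increments=[{"fingers": 1,"dx": 0,"dy": 0,"dz": -3.5,"rx": 0,"ry": 0,"rz": 0},{"fingers": 1,"dx": 0,"dy": 0,"dz": -3.5,"rx": 0,"ry": 0,"rz": 0},{"fingers": 1,"dx": 0,"dy": 0,"dz": -3,"rx": 0,"ry": 0,"rz": 0},{"fingers": 1,"dx": 0,"dy": 0,"dz": -2.2,"rx": 0,"ry": 0,"rz": 0},{"fingers": 1,"dx": 0,"dy": 0,"dz": -1.6,"rx": 0,"ry": 0,"rz": 0},{"fingers": 1,"dx": 0,"dy": 0,"dz": 0,"rx": 0,"ry": 0,"rz": 0},{"fingers": 1,"dx": 0,"dy": 0,"dz": 0,"rx": 0,"ry": 0,"rz": 0}])

```text
time_s: 7.7
eef_pos: [0.4714, 0.3298, 0.0152]
ee_rot: [[-0.33, 0.901, 0.282], [0.692, 0.434, -0.577], [-0.642, 0.005, -0.766]]
ft_force: [-0.2, 0.6, -0.5]
finger_gap: 1.002
grip_force: 0.0
```

Request:
apply_moves(increments=[{"fingers": 0,"dx": 0,"dy": 0,"dz": 0,"rx": 0,"ry": 0,"rz": 0},{"fingers": 0,"dx": 0,"dy": 0,"dz": 0,"rx": 0,"ry": 0,"rz": 0},{"fingers": 0,"dx": 0,"dy": 0,"dz": 0,"rx": 0,"ry": 0,"rz": 0},{"fingers": 0,"dx": 0,"dy": 0,"dz": 0,"rx": 0,"ry": 0,"rz": 0},{"fingers": 0,"dx": 0,"dy": 0,"dz": 0,"rx": 0,"ry": 0,"rz": 0},{"fingers": 0,"dx": 0,"dy": 0,"dz": 0,"rx": 0,"ry": 0,"rz": 0},{"fingers": 0,"dx": 0,"dy": 0,"dz": 0,"rx": 0,"ry": 0,"rz": 0},{"fingers": 0,"dx": 0,"dy": 0,"dz": 0,"rx": 0,"ry": 0,"rz": 0}])

```text
time_s: 8.5
eef_pos: [0.4692, 0.33, 0.0126]
ee_rot: [[-0.333, 0.9, 0.281], [0.689, 0.436, -0.579], [-0.643, 0.001, -0.765]]
ft_force: [0.9, 0.5, -0.1]
finger_gap: 0.362
grip_force: 16.2
```

```bash
python3 - <<'E'
from h import *
s=ctrl.state(); E=s['ee_rot']; p=s['eef_pos']; h=np.radians(115.2)
T=np.array([np.cos(h),np.sin(h),0]); tail=np.array([.4748,.3178,.021])-.075*T
tt=E.T@(tail-p); ta=E.T@T; tt[1]=0; ta[1]=0; ta/=np.linalg.norm(ta)
print(tt,ta,s['q'].round(2),s['grip_force']); np.savez('torch.npz',tt=tt,ta=ta)
E
```

```text
[-0.07313544  0.          0.05048764] [ 0.76549526  0.         -0.64344154] [-1.21  1.    0.42  1.66  0.34  0.89 -0.72] 16.226651072502136
```

Request:
apply_moves(increments=[{"fingers": 0,"dx": 0,"dy": 0,"dz": 1,"rx": 0,"ry": 0,"rz": 0},{"fingers": 0,"dx": 0,"dy": 0,"dz": 3,"rx": 0,"ry": 0,"rz": 0},{"fingers": 0,"dx": 0,"dy": 0,"dz": 4,"rx": 0,"ry": 0,"rz": 0},{"fingers": 0,"dx": 0,"dy": 0,"dz": 4,"rx": 0,"ry": 0,"rz": 0},{"fingers": 0,"dx": 0,"dy": 0,"dz": 4,"rx": 7.2,"ry": 3.5,"rz": 0},{"fingers": 0,"dx": 0,"dy": 0,"dz": 4,"rx": 7.2,"ry": 3.5,"rz": 0},{"fingers": 0,"dx": 0,"dy": 0,"dz": 4,"rx": 7.2,"ry": 3.5,"rz": 0},{"fingers": 0,"dx": 0,"dy": 0,"dz": 4,"rx": 7.2,"ry": 3.5,"rz": 0},{"fingers": 0,"dx": 0,"dy": 0,"dz": 4,"rx": 7.2,"ry": 3.5,"rz": 0},{"fingers": 0,"dx": 0,"dy": 0,"dz": 4,"rx": 0,"ry": 0,"rz": 0},{"fingers": 0,"dx": 0,"dy": 0,"dz": 3,"rx": 0,"ry": 0,"rz": 0},{"fingers": 0,"dx": 0,"dy": 0,"dz": 0,"rx": 0,"ry": 0,"rz": 0}])

```text
time_s: 9.7
eef_pos: [0.4711, 0.3297, 0.4079]
ee_rot: [[-0.434, 0.901, 0.008], [0.901, 0.434, 0.006], [0.002, 0.01, -1.0]]
ft_force: [0.4, -0.1, -2.3]
finger_gap: 0.357
grip_force: 30.0
```

```bash
python3 - <<'E'
from h import *
s=ctrl.state(); print(s['q'].round(2),s['eef_pos'].round(4),s['ee_rot'].round(3).tolist(),s['finger_gap'],s['grip_force'])
E
```

```text
[-0.79  0.38  0.23  1.31 -0.08  1.45 -0.12] [0.4711 0.3297 0.4079] [[-0.434, 0.901, 0.008], [0.901, 0.434, 0.006], [0.002, 0.01, -1.0]] 0.3572900133670729 29.950219094753265
```

```bash
cat > place.py <<'E'
from h import *
from scipy.spatial.transform import Rotation as Ro
T=np.load('torch.npz');tt,ta=T['tt'],T['ta'];C=np.load('case.npz');R,t=C['R'],C['t']
cup=np.array([.6825,-.0505,.016])
def target(off,phi=-18.6):
    b=np.radians(phi); hv=np.array([np.cos(b),np.sin(b),0]);u=np.array([0,0,1.])
    th=np.arccos(-ta[2]); z=np.sin(th)*hv-np.cos(th)*u
    x=(u-ta[2]*z)/ta[0]; E=np.c_[x,np.cross(z,x),z]
    return E,cup+R@np.array(off)-E@tt
def delta(off,phi=-18.6):
    E,p=target(off,phi); s=ctrl.state()
    print('target',p.round(4),'shift cm',(100*(p-s['eef_pos'])).round(2),'rotvec deg',np.degrees(Ro.from_matrix(E@s['ee_rot'].T).as_rotvec()).round(2),'q',s['q'].round(2),'f',s['ft_force'].round(1),s['time_s'])
    tl=s['eef_pos']+s['ee_rot']@tt; print('tail case off',(R.T@(tl-cup)).round(4),'torch axis',(s['ee_rot']@ta).round(3))
E
python3 - <<'E'
from place import *
E,p=target([-.09,0,.154]); print(E.round(3)); delta([-.09,0,.154])
E
```

```text
[[ 0.61  -0.319  0.726]
 [-0.205 -0.948 -0.244]
 [ 0.765 -0.    -0.643]]
target [ 0.6006 -0.0476  0.2585] shift cm [ 12.95 -37.72 -14.94] rotvec deg [  47.24  -40.84 -123.68] q [-0.79  0.38  0.23  1.31 -0.08  1.45 -0.12] f [ 0.4 -0.1 -2.3] 9.7
tail case off [-0.1986  0.3028  0.3413] torch axis [-0.337  0.686  0.645]
```

Request:
apply_moves(increments=[{"fingers": 0,"dx": 0.6,"dy": -2.6,"dz": 0,"rx": 0,"ry": 0,"rz": -7.9},{"fingers": 0,"dx": 0.6,"dy": -2.6,"dz": 0,"rx": 0,"ry": 0,"rz": -7.9},{"fingers": 0,"dx": 0.6,"dy": -2.6,"dz": 0,"rx": 0,"ry": 0,"rz": -7.9},{"fingers": 0,"dx": 0.6,"dy": -2.6,"dz": 0,"rx": 0,"ry": 0,"rz": -7.9},{"fingers": 0,"dx": 0.6,"dy": -2.6,"dz": 0,"rx": 0,"ry": 0,"rz": -7.9},{"fingers": 0,"dx": 0.6,"dy": -2.6,"dz": 0,"rx": 0,"ry": 0,"rz": -7.9},{"fingers": 0,"dx": 0.6,"dy": -2.6,"dz": 0,"rx": 0,"ry": 0,"rz": -7.9},{"fingers": 0,"dx": 0.6,"dy": -2.6,"dz": 0,"rx": 0,"ry": 0,"rz": -7.9},{"fingers": 0,"dx": 0.6,"dy": -2.6,"dz": 0,"rx": 0,"ry": 0,"rz": -7.9},{"fingers": 0,"dx": 0.6,"dy": -2.6,"dz": 0,"rx": 0,"ry": 0,"rz": -7.9},{"fingers": 0,"dx": 0.6,"dy": -2.6,"dz": 0,"rx": 0,"ry": 0,"rz": -7.9},{"fingers": 0,"dx": 0.6,"dy": -2.6,"dz": 0,"rx": 0,"ry": 0,"rz": -7.9}])

```text
time_s: 10.9
eef_pos: [0.5402, 0.0174, 0.4009]
ee_rot: [[0.935, 0.354, -0.004], [0.354, -0.935, -0.0], [-0.004, -0.001, -1.0]]
ft_force: [-0.8, -0.2, -1.9]
finger_gap: 0.357
grip_force: 29.9
```

Request:
apply_moves(increments=[{"fingers": 0,"dx": 0,"dy": -1,"dz": 0,"rx": 0,"ry": 0,"rz": -7.9},{"fingers": 0,"dx": 0,"dy": -1,"dz": 0,"rx": 0,"ry": 0,"rz": -7.9},{"fingers": 0,"dx": 0,"dy": -1,"dz": 0,"rx": 0,"ry": 0,"rz": -7.9},{"fingers": 0,"dx": 0,"dy": -1,"dz": 0,"rx": 0,"ry": 0,"rz": -7.9},{"fingers": 0,"dx": 0,"dy": -1,"dz": 0,"rx": 0,"ry": 0,"rz": -7.9},{"fingers": 0,"dx": 0,"dy": 0,"dz": 0,"rx": 0,"ry": 0,"rz": 0},{"fingers": 0,"dx": 0,"dy": 0,"dz": 0,"rx": 0,"ry": 0,"rz": 0}])

```text
time_s: 11.6
eef_pos: [0.5407, -0.0311, 0.4015]
ee_rot: [[0.949, -0.314, -0.002], [-0.314, -0.949, 0.001], [-0.002, 0.0, -1.0]]
ft_force: [0.6, 0.1, -1.9]
finger_gap: 0.364
grip_force: 30.0
```

```bash
python3 -c "
from place import *
delta([-.09,0,.154])"
```

```text
target [ 0.6006 -0.0476  0.2585] shift cm [  5.99  -1.65 -14.31] rotvec deg [-15.85 -47.52  -0.26] q [-0.52  0.41  0.85  1.42 -0.3   1.46 -1.56] f [ 0.6  0.1 -1.9] 11.6
tail case off [-0.2136  0.0291  0.3352] torch axis [ 0.728 -0.241  0.642]
```

Request:
apply_moves(increments=[{"fingers": 0,"dx": 0.5,"dy": -0.3,"dz": 0,"rx": -2.64,"ry": -7.92,"rz": 0},{"fingers": 0,"dx": 0.5,"dy": -0.3,"dz": 0,"rx": -2.64,"ry": -7.92,"rz": 0},{"fingers": 0,"dx": 0.5,"dy": -0.3,"dz": 0,"rx": -2.64,"ry": -7.92,"rz": 0},{"fingers": 0,"dx": 0.5,"dy": -0.3,"dz": 0,"rx": -2.64,"ry": -7.92,"rz": 0},{"fingers": 0,"dx": 0.5,"dy": -0.3,"dz": 0,"rx": -2.64,"ry": -7.92,"rz": 0},{"fingers": 0,"dx": 0.5,"dy": -0.2,"dz": 0,"rx": -2.64,"ry": -7.92,"rz": 0},{"fingers": 0,"dx": 0,"dy": 0,"dz": 0,"rx": 0,"ry": 0,"rz": 0},{"fingers": 0,"dx": 0,"dy": 0,"dz": 0,"rx": 0,"ry": 0,"rz": 0}])

```text
time_s: 12.4
eef_pos: [0.5685, -0.0544, 0.4035]
ee_rot: [[0.669, -0.335, 0.663], [-0.227, -0.942, -0.248], [0.708, 0.015, -0.706]]
ft_force: [0.4, 0.2, -1.6]
finger_gap: 0.358
grip_force: 30.0
```

```bash
python3 -c "
from place import *
delta([-.09,0,.154])"
```

```text
target [ 0.6006 -0.0476  0.2585] shift cm [  3.21   0.69 -14.5 ] rotvec deg [-0.78 -4.92  1.04] q [-1.24  0.1   1.23  2.03  0.52  0.39 -2.37] f [ 0.4  0.2 -1.6] 12.4
tail case off [-0.1292 -0.0079  0.3001] torch axis [ 0.086 -0.014  0.996]
```

Request:
apply_moves(increments=[{"fingers": 0,"dx": 1.0,"dy": 0.2,"dz": -2.5,"rx": 0,"ry": 0,"rz": 0},{"fingers": 0,"dx": 1.0,"dy": 0.2,"dz": -2.5,"rx": 0,"ry": 0,"rz": 0},{"fingers": 0,"dx": 1.0,"dy": 0.2,"dz": -2.5,"rx": 0,"ry": 0,"rz": 0},{"fingers": 0,"dx": 0,"dy": 0,"dz": 0,"rx": 0,"ry": 0,"rz": 0}])

```text
time_s: 12.8
eef_pos: [0.5987, -0.0507, 0.3257]
ee_rot: [[0.671, -0.34, 0.659], [-0.228, -0.94, -0.253], [0.706, 0.02, -0.708]]
ft_force: [0.4, 0.6, -1.6]
finger_gap: 0.359
grip_force: 30.0
```

```bash
python3 -c "
from place import *
delta([-.09,0,.154])"
```

```text
target [ 0.6006 -0.0476  0.2585] shift cm [ 0.19  0.31 -6.72] rotvec deg [-0.59 -5.16  1.33] q [-0.88  0.29  0.96  2.1   0.3   0.13 -2.22] f [ 0.4  0.6 -1.6] 12.8
tail case off [-0.0996 -0.0026  0.2223] torch axis [ 0.09  -0.011  0.996]
```

Request:
apply_moves(increments=[{"fingers": 0,"dx": 1.0,"dy": 0.1,"dz": -2.0,"rx": -0.3,"ry": -1.7,"rz": 0.4},{"fingers": 0,"dx": 1.0,"dy": 0.1,"dz": -2.0,"rx": -0.3,"ry": -1.7,"rz": 0.4},{"fingers": 0,"dx": 1.0,"dy": 0.1,"dz": -1.5,"rx": 0,"ry": -1.7,"rz": 0.4},{"fingers": 0,"dx": 0,"dy": 0,"dz": 0,"rx": 0,"ry": 0,"rz": 0},{"fingers": 0,"dx": 0,"dy": 0,"dz": 0,"rx": 0,"ry": 0,"rz": 0}])

```text
time_s: 13.3
eef_pos: [0.6262, -0.0443, 0.3065]
ee_rot: [[0.641, -0.333, 0.692], [-0.219, -0.943, -0.251], [0.736, 0.009, -0.677]]
ft_force: [0.8, -0.4, -2.3]
finger_gap: 0.357
grip_force: 29.9
```

```bash
python3 -c "
from place import *
delta([0,0,.065])"
```

```text
target [ 0.6905 -0.0532  0.1695] shift cm [  6.43  -0.89 -13.7 ] rotvec deg [-0.36 -2.6   0.87] q [-0.81  0.37  0.9   2.11  0.71  0.02 -2.67] f [ 0.8 -0.4 -2.3] 13.3
tail case off [-0.0687  0.0053  0.2025] torch axis [ 0.045 -0.007  0.999]
```

```bash
cat > fit.py <<'E'
import numpy as np, itertools
from scipy.spatial.transform import Rotation as Ro
from scipy.optimize import least_squares
D=[([-1.24151,.61584,-.0126,1.4247,.00808,1.10339,-.0404],[.22616,.60865,.2176],None),
([-.37,.49,.42,1.5,-.21,1.2,.02],[.59108,.04477,.29006],[[.063,.998,-.001],[.998,-.063,-.003],[-.003,0,-1]]),
([-.05,.58,.39,1.64,-.25,.97,.36],[.5776,-.1346,.1905],[[.059,.998,-.001],[.998,-.059,-.003],[-.003,0,-1]]),
([-.09,.61,.41,1.13,-.23,1.44,.23],[.66785,-.09694,.33994],[[.055,.998,-.002],[.998,-.055,-.002],[-.002,-.002,-1]]),
([-.72,.42,.24,1.55,-.1,1.18,-.01],[.4888,.28213,.3013],[[-.433,.901,.002],[.901,.433,-.001],[-.002,.001,-1]]),
([-1.22,.8,.45,1.61,.36,1.11,-.62],[.46965,.32903,.149],[[-.334,.9,.28],[.686,.436,-.582],[-.646,-.002,-.763]]),
([-.79,.38,.23,1.31,-.08,1.45,-.12],[.4711,.3297,.4079],[[-.434,.901,.008],[.901,.434,.006],[.002,.01,-1]]),
([-.52,.41,.85,1.42,-.3,1.46,-1.56],[.5407,-.0311,.4015],[[.949,-.314,-.002],[-.314,-.949,.001],[-.002,0,-1]]),
([-1.24,.1,1.23,2.03,.52,.39,-2.37],[.5685,-.0544,.4035],[[.669,-.335,.663],[-.227,-.942,-.248],[.708,.015,-.706]]),
([-.88,.29,.96,2.1,.3,.13,-2.22],[.5987,-.0507,.3257],[[.671,-.34,.659],[-.228,-.94,-.253],[.706,.02,-.708]]),
([-.81,.37,.9,2.11,.71,.02,-2.67],[.6262,-.0443,.3065],[[.641,-.333,.692],[-.219,-.943,-.251],[.736,.009,-.677]])]
D[0]=(D[0][0],D[0][1],[[-.937,.348,-.001],[.348,.937,-.002],[0,-.002,-1]])
rz=lambda a:Ro.from_euler('z',a).as_matrix()
ry=lambda a:Ro.from_euler('y',a).as_matrix()
def fk(q,L,s,s7=0):
    h,L1,L2,L3,a2,a4,a6,y2,y4=L
    A=rz(s[0]*q[0]); p=np.array([0,0,h]); A=A@ry(q[1]); p=p+A@[a2,y2,L1]; A=A@rz(s[1]*q[2])@ry(q[3]); p=p+A@[a4,y4,L2]
    A=A@rz(s[2]*q[4])@ry(q[5]); p=p+A@[a6,0,L3]; return p,A@rz(s[3]*q[6]+s7)
if __name__=='__main__':
    best=None
    for s in itertools.product((1,-1),repeat=4):
        f=lambda v:np.concatenate([np.r_[(fk(q,v[:9],s,v[9])[0]-p)*3,(fk(q,v[:9],s,v[9])[1]-np.array(E)).ravel()*.5] for q,p,E in D])
        for s7 in (0,1.57,3.14,-1.57):
            r=least_squares(f,[.3,.35,.35,.2,0,0,0,0,0,s7])
            if best is None or r.cost<best[0]: best=(r.cost,s,r.x)
    print(best)
    c,s,v=best
    for q,p,E in D: print(((fk(q,v[:9],s,v[9])[0]-p)*1e3).round(1))
    np.savez('arm.npz',L=v[:9],s=s,s7=v[9])
E
python3 fit.py
```

```text
(np.float64(0.0004544173407880736), (-1, -1, -1, -1), array([ 0.25419006,  0.55607225,  0.37399536,  0.31826616, -0.00294783,
        0.00428808,  0.00184693, -0.01435176, -0.00667107,  1.5710588 ]))
[-1.2 -0.9  0.8]
[-2.2  0.5 -1.7]
[ 0.3  0.4 -0.6]
[1.9 0.1 3.9]
[ 1.6  0.3 -0.7]
[ 1.7 -0.6  0.2]
[ 1.7 -2.3  0.9]
[-0.5  1.4 -2.2]
[-0.8 -0.6 -0.9]
[1.7 1.5 1.8]
[-1.5  0.3 -1.4]
```

```bash
cat > ik.py <<'E'
from place import *
from fit import fk
A=np.load('arm.npz');L,s_,s7=A['L'],A['s'],float(A['s7'])
lo=np.array([-3.12,-.3,-1.34,.26,-1.36,.01,-2.84]);hi=np.array([3.12,2.06,1.32,2.42,4.5,1.98,2.84])
from scipy.optimize import least_squares
mid=(lo+hi)/2
def ik(E,p,q0,w=0.0):
    f=lambda q:np.r_[(fk(q,L,s_,s7)[0]-p)*10,(Ro.from_matrix(fk(q,L,s_,s7)[1]@E.T).as_rotvec())*3]
    r=least_squares(f,np.clip(q0,lo+.05,hi-.05),bounds=(lo,hi)); return r.x,r.cost
def many(E,p,n=25,seed=0):
    rg=np.random.default_rng(seed);out=[]
    for _ in range(n):
        q,c=ik(E,p,rg.uniform(lo+.05,hi-.05))
        if c<1e-6: out.append((min((q-lo).min(),(hi-q).min()),q))
    return sorted(out,key=lambda o:-o[0])
E
python3 - <<'E'
from ik import *
for phi in (-50,-35,-18.6,-5):
  for off in ([0,0,.004],[0,0,.065],[-.05,0,.12],[-.09,0,.154]):
    o=many(*target(off,phi)); print(phi,off,len(o),[(round(m,2),q.round(2).tolist()) for m,q in o[:2]])
E
```

```text
-50 [0, 0, 0.004] 20 [(np.float64(0.52), [0.05, 0.85, -0.54, 1.9, 1.69, 1.14, 2.21]), (np.float64(0.52), [0.04, 0.84, -0.51, 1.9, 1.68, 1.12, 2.21])]
-50 [0, 0, 0.065] 17 [(np.float64(0.5), [-0.04, 0.71, -0.38, 1.88, 1.54, 1.02, 2.34]), (np.float64(0.49), [0.07, 0.74, -0.56, 1.87, 1.59, 1.13, 2.35])]
-50 [-0.05, 0, 0.12] 20 [(np.float64(0.46), [0.11, 0.62, -0.63, 1.96, 1.51, 1.16, 2.38]), (np.float64(0.42), [-0.28, 0.54, -0.04, 1.97, 1.38, 0.83, 2.42])]
-50 [-0.09, 0, 0.154] 17 [(np.float64(0.37), [-0.33, 0.44, -0.02, 2.03, 1.31, 0.85, 2.47]), (np.float64(0.34), [-0.48, 0.44, 0.19, 2.04, 1.27, 0.76, 2.5])]
-35 [0, 0, 0.004] 13 [(np.float64(0.38), [0.15, 0.82, -0.56, 2.04, 1.96, 1.02, 2.21]), (np.float64(0.37), [-0.07, 0.75, -0.22, 2.05, 1.98, 0.8, 2.08])]
-35 [0, 0, 0.065] 11 [(np.float64(0.41), [0.16, 0.7, -0.57, 2.01, 1.83, 0.96, 2.35]), (np.float64(0.41), [0.07, 0.67, -0.43, 2.01, 1.83, 0.87, 2.32])]
-35 [-0.05, 0, 0.12] 11 [(np.float64(0.33), [0.36, 0.65, -0.92, 2.09, 1.75, 1.14, 2.45]), (np.float64(0.33), [0.19, 0.56, -0.64, 2.09, 1.73, 0.95, 2.41])]
-35 [-0.09, 0, 0.154] 11 [(n
[... 651 characters left out ...]
0.22, 2.25, 2.09, 0.5, 2.28]), (np.float64(0.17), [-0.0, 0.33, -0.18, 2.25, 2.11, 0.49, 2.26])]
-5 [0, 0, 0.004] 12 [(np.float64(0.25), [0.4, 0.79, -0.58, 2.17, 2.62, 0.74, 2.21]), (np.float64(0.24), [0.12, 0.72, -0.16, 2.18, 2.93, 0.64, 1.77])]
-5 [0, 0, 0.065] 12 [(np.float64(0.29), [0.55, 0.73, -0.82, 2.13, 2.36, 0.69, 2.51]), (np.float64(0.28), [0.43, 0.66, -0.61, 2.14, 2.49, 0.6, 2.31])]
-5 [-0.05, 0, 0.12] 9 [(np.float64(0.21), [0.54, 0.53, -0.76, 2.21, 2.34, 0.56, 2.43]), (np.float64(0.19), [0.18, 0.44, -0.23, 2.23, 2.76, 0.42, 1.92])]
-5 [-0.09, 0, 0.154] 10 [(np.float64(0.15), [0.6, 0.4, -0.79, 2.27, 2.29, 0.49, 2.43]), (np.float64(0.15), [0.39, 0.35, -0.49, 2.27, 2.51, 0.4, 2.18])]
```

```bash
cat > path.py <<'E'
from ik import *
def step(E,p,q):
    f=lambda x:np.r_[(fk(x,L,s_,s7)[0]-p)*10,Ro.from_matrix(fk(x,L,s_,s7)[1]@E.T).as_rotvec()*3,(x-q)*.02]
    r=least_squares(f,np.clip(q,lo+1e-3,hi-1e-3),bounds=(lo,hi)); x=r.x
    return x,np.linalg.norm(fk(x,L,s_,s7)[0]-p),np.degrees(np.linalg.norm(Ro.from_matrix(fk(x,L,s_,s7)[1]@E.T).as_rotvec()))
def run(E,p,q,rows,rep=True):
    for n,d,w in rows:
        mx=0;me=0
        for i in range(n):
            p=p+np.array(d)/100; E=Ro.from_rotvec(np.radians(w)).as_matrix()@E
            q2,e,a=step(E,p,q); mx=max(mx,abs(q2-q).max());me=max(me,e*1e3,a); q=q2
        print(n,d,w,'q',q.round(2).tolist(),'maxdq',round(mx,2),'err',round(me,1),'p',p.round(3))
    return E,p,q
E
python3 - <<'E'
from path import *
s=ctrl.state();E,p,q=s['ee_rot'],s['eef_pos'],s['q']
E,p,q=run(E,p,q,[(6,(-1.2,.2,1.7),(2.6,7.6,0)),(17,(-.3,1.0,0),(0,0,7.9)),(5,(0,0,0),(-7.2,-3.5,0)),(1,(0,0,0),(-3.6,-1.8,0))])
z=E[:,2]
for sg in (1,-1):
    w=tuple((sg*8.5*z).round(2)); E1,p1,q1=run(E,p,q,[(21,(0,0,0),w)])
    print('axis',(E1@ta).round(2),'heading',np.degrees(np.arctan2(E1[1,2],E1[0,2])))
    tgt=target([-.09,0,.154],-50)[1]; d=(tgt-p1)*100/12
    E2,p2,q2=run(E1,p1,q1,[(6,tuple(d),(0,0,2.5)),(6,tuple(d),(0,0,2.5)),(4,(0,0,0),(0,0,4))])
E
```

```text
6 (-1.2, 0.2, 1.7) (2.6, 7.6, 0) q [-0.2, 0.36, 0.33, 1.34, -0.11, 1.47, -1.77] maxdq 0.37 err 0.0 p [ 0.554 -0.032  0.408]
17 (-0.3, 1.0, 0) (0, 0, 7.9) q [-0.19, 0.28, -0.18, 1.45, 0.06, 1.4, 0.07] maxdq 0.11 err 0.0 p [0.503 0.138 0.408]
5 (0, 0, 0) (-7.2, -3.5, 0) q [-0.6, 0.33, -0.15, 1.6, 0.73, 1.49, -0.47] maxdq 0.14 err 0.0 p [0.503 0.138 0.408]
1 (0, 0, 0) (-3.6, -1.8, 0) q [-0.64, 0.34, -0.14, 1.62, 0.79, 1.51, -0.52] maxdq 0.06 err 0.0 p [0.503 0.138 0.408]
21 (0, 0, 0) (np.float64(2.73), np.float64(-5.34), np.float64(-6.02)) q [-1.42, 0.64, 1.32, 1.57, 0.1, 1.21, -2.84] maxdq 0.38 err 15.4 p [0.503 0.138 0.408]
axis [ 0.04 -0.08  1.  ] heading -62.887578137483686
6 (np.float64(0.7907009100528883), np.float64(-1.575414758643814), np.float64(-1.2502227280150515)) (0, 0, 2.5) q [-1.36, 0.56, 1.3, 1.95, 0.23, 0.6, -2.8] maxdq 0.11 err 12.6 p [0.551 0.043 0.333]
6 (np.float64(0.7907009100528883), np.float64(-1.575414758643814), np.float64(-1.2502227280150515)) (0, 0, 2.5) q [-0.93, 0.52, 1.04, 2.14, 0.35, 0.07, -2.59] maxdq 0.09 err 0.0 p [ 0.598 -0.051  0.258]
4 (0, 0, 0) (0, 0, 4) q [-0.63, 0.35, 0.71, 2.16, 0.94, 0.01, -2.84] maxdq 0.37 err 7.3 p [ 0.598 -0.051  0.258]
21 (0, 0, 0) (np.float64(-2.73), np.float64(5.34), np.float64(6.02)) q [-0.34, 0.39, -0.59, 1.61, 0.9, 1.64, 2.49] maxdq 0.14 err 0.0 p [0.503 0.138 0.408]
axis [ 0.  -0.1  1. ] heading -62.88801930331685
6 (np.float64(0.7907009100528883), np.float64(-1.575414758643814), np.float64(-1.2502227280150515)) (0, 0, 2.5) q [-0.1, 0.34, -0.58, 1.91, 1.09, 1.18, 2.6] maxdq 0.08 err 0.0 p [0.551 0.043 0.333]
6 (np.float64(0.7907009100528883), np.float64(-1.575414758643814), np.float64(-1.2502227280150515)) (0, 0, 2.5) q [0.15, 0.38, -0.5, 2.11, 1.51, 0.73, 2.58] maxdq 0.09 err 0.0 p [ 0.598 -0.051  0.258]
4 (0, 0, 0) (0, 0, 4) q [0.31, 0.34, -0.52, 2.19, 1.8, 0.47, 2.6] maxdq 0.08 err 0.0 p [ 0.598 -0.051  0.258]
```

Request:
apply_moves(increments=[{"fingers": 0,"dx": -0.5,"dy": 0,"dz": 2,"rx": 0.8,"ry": 2,"rz": 0},{"fingers": 0,"dx": -1,"dy": 0,"dz": 2,"rx": 1.2,"ry": 4,"rz": 0},{"fingers": 0,"dx": -1.2,"dy": 0.2,"dz": 1.5,"rx": 2,"ry": 6,"rz": 0},{"fingers": 0,"dx": -1.2,"dy": 0.2,"dz": 1.5,"rx": 2.6,"ry": 7.6,"rz": 0},{"fingers": 0,"dx": -1.2,"dy": 0.2,"dz": 1.5,"rx": 2.6,"ry": 7.6,"rz": 0},{"fingers": 0,"dx": -1.2,"dy": 0.2,"dz": 1.5,"rx": 2.6,"ry": 7.6,"rz": 0},{"fingers": 0,"dx": -1.2,"dy": 0.2,"dz": 0,"rx": 2.6,"ry": 7.6,"rz": 0},{"fingers": 0,"dx": 0,"dy": 0,"dz": 0,"rx": 0,"ry": 2,"rz": 0},{"fingers": 0,"dx": 0,"dy": 0,"dz": 0,"rx": 0,"ry": 0,"rz": 0}])

```text
time_s: 14.2
eef_pos: [0.5562, -0.0355, 0.3978]
ee_rot: [[0.946, -0.324, 0.027], [-0.323, -0.946, -0.037], [0.038, 0.027, -0.999]]
ft_force: [0.4, 0.4, -2.6]
finger_gap: 0.358
grip_force: 30.0
```

```bash
python3 - <<'E'
from h import *
s=ctrl.state(); print(s['q'].round(2),s['eef_pos'].round(4),s['ee_rot'].round(3).tolist())
E
```

```text
[-0.11  0.34  0.17  1.4  -0.02  1.38 -1.85] [ 0.5562 -0.0355  0.3978] [[0.946, -0.324, 0.027], [-0.323, -0.946, -0.037], [0.038, 0.027, -0.999]]
```

Good: near vertical, and the elbow has unwound. Now I'll yaw back towards y heading 25° with q7 near 0.

Request:
apply_moves(increments=[{"fingers": 0,"dx": -0.3,"dy": 1,"dz": 0,"rx": 0,"ry": 0,"rz": 7.9},{"fingers": 0,"dx": -0.3,"dy": 1,"dz": 0,"rx": 0,"ry": 0,"rz": 7.9},{"fingers": 0,"dx": -0.3,"dy": 1,"dz": 0,"rx": 0,"ry": 0,"rz": 7.9},{"fingers": 0,"dx": -0.3,"dy": 1,"dz": 0,"rx": 0,"ry": 0,"rz": 7.9},{"fingers": 0,"dx": -0.3,"dy": 1,"dz": 0,"rx": 0,"ry": 0,"rz": 7.9},{"fingers": 0,"dx": -0.3,"dy": 1,"dz": 0,"rx": 0,"ry": 0,"rz": 7.9},{"fingers": 0,"dx": -0.3,"dy": 1,"dz": 0,"rx": 0,"ry": 0,"rz": 7.9},{"fingers": 0,"dx": -0.3,"dy": 1,"dz": 0,"rx": 0,"ry": 0,"rz": 7.9},{"fingers": 0,"dx": -0.3,"dy": 1,"dz": 0,"rx": 0,"ry": 0,"rz": 7.9},{"fingers": 0,"dx": -0.3,"dy": 1,"dz": 0,"rx": 0,"ry": 0,"rz": 7.9},{"fingers": 0,"dx": -0.3,"dy": 1,"dz": 0,"rx": 0,"ry": 0,"rz": 7.9},{"fingers": 0,"dx": -0.3,"dy": 1,"dz": 0,"rx": 0,"ry": 0,"rz": 7.9}])

```text
time_s: 15.4
eef_pos: [0.5181, 0.0854, 0.3983]
ee_rot: [[0.236, 0.971, 0.039], [0.971, -0.237, 0.032], [0.041, 0.031, -0.999]]
ft_force: [0.6, 0.9, -0.7]
finger_gap: 0.361
grip_force: 30.0
```

Request:
apply_moves(increments=[{"fingers": 0,"dx": -0.3,"dy": 1,"dz": 0,"rx": 0,"ry": 0,"rz": 7.9},{"fingers": 0,"dx": -0.3,"dy": 1,"dz": 0,"rx": 0,"ry": 0,"rz": 7.9},{"fingers": 0,"dx": -0.3,"dy": 1,"dz": 0,"rx": 0,"ry": 0,"rz": 7.9},{"fingers": 0,"dx": -0.3,"dy": 1,"dz": 0,"rx": 0,"ry": 0,"rz": 7.9},{"fingers": 0,"dx": -0.3,"dy": 1,"dz": 0,"rx": 0,"ry": 0,"rz": 7.9},{"fingers": 0,"dx": 0,"dy": 0,"dz": 0,"rx": -7.2,"ry": -3.5,"rz": 0},{"fingers": 0,"dx": 0,"dy": 0,"dz": 0,"rx": -7.2,"ry": -3.5,"rz": 0},{"fingers": 0,"dx": 0,"dy": 0,"dz": 0,"rx": -7.2,"ry": -3.5,"rz": 0},{"fingers": 0,"dx": 0,"dy": 0,"dz": 0,"rx": -7.2,"ry": -3.5,"rz": 0},{"fingers": 0,"dx": 0,"dy": 0,"dz": 0,"rx": -7.2,"ry": -3.5,"rz": 0},{"fingers": 0,"dx": 0,"dy": 0,"dz": 0,"rx": -5,"ry": -2.4,"rz": 0},{"fingers": 0,"dx": 0,"dy": 0,"dz": 0,"rx": 0,"ry": 0,"rz": 0}])

```text
time_s: 16.6
eef_pos: [0.5015, 0.1377, 0.3952]
ee_rot: [[-0.32, 0.889, 0.327], [0.655, 0.457, -0.601], [-0.684, 0.022, -0.729]]
ft_force: [-0.1, -0.1, -2.0]
finger_gap: 0.362
grip_force: 30.0
```

```bash
python3 - <<'E'
from path import *
s=ctrl.state(); E,p,q=s['ee_rot'],s['eef_pos'],s['q'];print(q.round(2),p.round(4),E.round(3).tolist())
w=tuple((-8.5*E[:,2]).round(2)); E1,p1,q1=run(E,p,q,[(21,(0,0,0),w)])
E}=0
E
python3 - <<'E'
E
```

```text
File "<stdin>", line 4
    E}=0
     ^
SyntaxError: unmatched '}'
```

```bash
python3 - <<'E'
from path import *
s=ctrl.state(); E,p,q=s['ee_rot'],s['eef_pos'],s['q'];print(q.round(2),E[:,2])
E1,p1,q1=run(E,p,q,[(11,(0,0,0),(-2.8,5.1,6.2)),(10,(0,0,0),(-2.8,5.1,6.2))]);print(E1@ta)
E
```

```text
[-0.52  0.34 -0.29  1.66  0.81  1.5  -0.55] [ 0.32741621 -0.60107673 -0.72904416]
11 (0, 0, 0) (-2.8, 5.1, 6.2) q [-0.36, 0.37, -0.53, 1.65, 0.87, 1.56, 1.02] maxdq 0.14 err 0.0 p [0.502 0.138 0.395]
10 (0, 0, 0) (-2.8, 5.1, 6.2) q [-0.22, 0.41, -0.76, 1.65, 0.93, 1.64, 2.45] maxdq 0.14 err 0.0 p [0.502 0.138 0.395]
[ 0.0148247  -0.12550888  0.99198173]
```

Request:
apply_moves(increments=[{"fingers": 0,"dx": 0,"dy": 0,"dz": 0,"rx": -2.8,"ry": 5.1,"rz": 6.2},{"fingers": 0,"dx": 0,"dy": 0,"dz": 0,"rx": -2.8,"ry": 5.1,"rz": 6.2},{"fingers": 0,"dx": 0,"dy": 0,"dz": 0,"rx": -2.8,"ry": 5.1,"rz": 6.2},{"fingers": 0,"dx": 0,"dy": 0,"dz": 0,"rx": -2.8,"ry": 5.1,"rz": 6.2},{"fingers": 0,"dx": 0,"dy": 0,"dz": 0,"rx": -2.8,"ry": 5.1,"rz": 6.2},{"fingers": 0,"dx": 0,"dy": 0,"dz": 0,"rx": -2.8,"ry": 5.1,"rz": 6.2},{"fingers": 0,"dx": 0,"dy": 0,"dz": 0,"rx": -2.8,"ry": 5.1,"rz": 6.2},{"fingers": 0,"dx": 0,"dy": 0,"dz": 0,"rx": -2.8,"ry": 5.1,"rz": 6.2},{"fingers": 0,"dx": 0,"dy": 0,"dz": 0,"rx": -2.8,"ry": 5.1,"rz": 6.2},{"fingers": 0,"dx": 0,"dy": 0,"dz": 0,"rx": -2.8,"ry": 5.1,"rz": 6.2}])

```text
time_s: 17.6
eef_pos: [0.5039, 0.1331, 0.3984]
ee_rot: [[-0.913, -0.236, 0.332], [-0.398, 0.696, -0.598], [-0.09, -0.678, -0.729]]
ft_force: [-0.5, 0.5, -2.2]
finger_gap: 0.358
grip_force: 30.0
```

```bash
python3 - <<'E'
from path import *
s=ctrl.state(); E,p,q=s['ee_rot'],s['eef_pos'],s['q'];print(q.round(2),E[:,2],E@ta)
E
```

```text
[-0.37  0.35 -0.5   1.65  0.86  1.55  0.89] [ 0.33222162 -0.59836918 -0.72909747] [-0.91279783  0.08070212  0.40035895]
```

Request:
apply_moves(increments=[{"fingers": 0,"dx": 0,"dy": 0,"dz": 0,"rx": -2.8,"ry": 5.1,"rz": 6.2},{"fingers": 0,"dx": 0,"dy": 0,"dz": 0,"rx": -2.8,"ry": 5.1,"rz": 6.2},{"fingers": 0,"dx": 0,"dy": 0,"dz": 0,"rx": -2.8,"ry": 5.1,"rz": 6.2},{"fingers": 0,"dx": 0,"dy": 0,"dz": 0,"rx": -2.8,"ry": 5.1,"rz": 6.2},{"fingers": 0,"dx": 0,"dy": 0,"dz": 0,"rx": -2.8,"ry": 5.1,"rz": 6.2},{"fingers": 0,"dx": 0,"dy": 0,"dz": 0,"rx": -2.8,"ry": 5.1,"rz": 6.2},{"fingers": 0,"dx": 0,"dy": 0,"dz": 0,"rx": -2.8,"ry": 5.1,"rz": 6.2},{"fingers": 0,"dx": 0,"dy": 0,"dz": 0,"rx": -2.8,"ry": 5.1,"rz": 6.2},{"fingers": 0,"dx": 0,"dy": 0,"dz": 0,"rx": -2.8,"ry": 5.1,"rz": 6.2},{"fingers": 0,"dx": 0,"dy": 0,"dz": 0,"rx": -2.8,"ry": 5.1,"rz": 6.2},{"fingers": 0,"dx": 0,"dy": 0,"dz": 0,"rx": -2.8,"ry": 5.1,"rz": 6.2},{"fingers": 0,"dx": 0,"dy": 0,"dz": 0,"rx": 0,"ry": 0,"rz": 0}])

```text
time_s: 18.8
eef_pos: [0.504, 0.133, 0.3982]
ee_rot: [[0.289, -0.899, 0.329], [-0.677, -0.434, -0.594], [0.677, -0.051, -0.734]]
ft_force: [0.5, -0.4, -2.5]
finger_gap: 0.359
grip_force: 29.9
```

```bash
python3 - <<'E'
from path import *
s=ctrl.state(); E,p,q=s['ee_rot'],s['eef_pos'],s['q'];print('heading',np.degrees(np.arctan2(E[1,2],E[0,2])))
delta([-.09,0,.2],-45); delta([-.09,0,.154],-20)
Et,pt=target([-.09,0,.2],-45);d=tuple((pt-p)*100/8);w=tuple(np.degrees(Ro.from_matrix(Et@E.T).as_rotvec())/8)
E,p,q=run(E,p,q,[(8,d,w)])
Et,pt=target([-.09,0,.154],-20);d=tuple((pt-p)*100/6);w=tuple(np.degrees(Ro.from_matrix(Et@E.T).as_rotvec())/6)
E,p,q=run(E,p,q,[(6,d,w)])
for o in ([0,0,.065],[0,0,.004]):
    Et,pt=target(o,-20);d=tuple((pt-p)*100/6); E,p,q=run(E,p,q,[(6,d,(0,0,0))])
E
```

```text
heading -61.0298036290493
target [ 0.5986 -0.0508  0.3045] shift cm [  9.46 -18.38  -9.38] rotvec deg [-7.66 -1.83 19.  ] q [-0.21  0.39 -0.74  1.65  0.91  1.62  2.46] f [ 0.5 -0.4 -2.5] 18.8
tail case off [-0.1953  0.1912  0.2956] torch axis [ 0.009 -0.136  0.991]
target [ 0.6006 -0.0477  0.2585] shift cm [  9.65 -18.07 -13.98] rotvec deg [-7.23 -3.51 43.96] q [-0.21  0.39 -0.74  1.65  0.91  1.62  2.46] f [ 0.5 -0.4 -2.5] 18.8
tail case off [-0.1953  0.1912  0.2956] torch axis [ 0.009 -0.136  0.991]
8 (np.float64(1.1823056418409152), np.float64(-2.2973057189120087), np.float64(-1.171931896463123)) (np.float64(-0.9580944680547876), np.float64(-0.22860802311135311), np.float64(2.374502535697211)) q [0.15, 0.41, -0.66, 2.01, 1.4, 1.07, 2.57] maxdq 0.08 err 0.0 p [ 0.599 -0.051  0.304]
6 (np.float64(0.032602078133059376), np.float64(0.05117501182952978), np.float64(-0.7666666666666654)) (np.float64(3.7193910925768923e-16), np.float64(-1.1092042802480315e-16), np.float64(4.166666666666666)) q [0.37, 0.41, -0.71, 2.23, 1.93, 0.71, 2.46] maxdq 0.11 err 0.0 p [ 0.601 -0.048  0.258]
6 (np.float64(1.4970637748314548), np.float64(-0.0938086034827923), np.float64(-1.4833333333333327)) (0, 0, 0) q [0.33, 0.69, -0.66, 2.1, 2.12, 0.83, 2.38] maxdq 0.05 err 0.0 p [ 0.69  -0.053  0.169]
6 (np.float64(1.8503717077085944e-15), np.float64(0.0), np.float64(-1.016666666666666)) (0, 0, 0) q [0.32, 0.82, -0.66, 2.13, 2.25, 0.95, 2.27] maxdq 0.02 err 0.0 p [ 0.69  -0.053  0.108]
```

Request:
apply_moves(increments=[{"fingers": 0,"dx": 1.2,"dy": -2.3,"dz": -0.5,"rx": -0.96,"ry": -0.23,"rz": 2.4},{"fingers": 0,"dx": 1.2,"dy": -2.3,"dz": -0.5,"rx": -0.96,"ry": -0.23,"rz": 2.4},{"fingers": 0,"dx": 1.2,"dy": -2.3,"dz": -0.5,"rx": -0.96,"ry": -0.23,"rz": 2.4},{"fingers": 0,"dx": 1.2,"dy": -2.3,"dz": -0.5,"rx": -0.96,"ry": -0.23,"rz": 2.4},{"fingers": 0,"dx": 1.2,"dy": -2.3,"dz": -1,"rx": -0.96,"ry": -0.23,"rz": 2.4},{"fingers": 0,"dx": 1.2,"dy": -2.3,"dz": -1.5,"rx": -0.96,"ry": -0.23,"rz": 2.4},{"fingers": 0,"dx": 1.2,"dy": -2.3,"dz": -2,"rx": -0.96,"ry": -0.23,"rz": 2.4},{"fingers": 0,"dx": 1.1,"dy": -2.3,"dz": -2,"rx": -0.96,"ry": -0.23,"rz": 2.4},{"fingers": 0,"dx": 0,"dy": 0,"dz": 0,"rx": 0,"ry": 0,"rz": 6},{"fingers": 0,"dx": 0,"dy": 0,"dz": 0,"rx": 0,"ry": 0,"rz": 6},{"fingers": 0,"dx": 0,"dy": 0,"dz": 0,"rx": 0,"ry": 0,"rz": 6},{"fingers": 0,"dx": 0,"dy": 0,"dz": 0,"rx": 0,"ry": 0,"rz": 6}])

```text
time_s: 20.0
eef_pos: [0.5985, -0.0508, 0.3133]
ee_rot: [[0.6, -0.352, 0.719], [-0.227, -0.936, -0.269], [0.767, -0.001, -0.641]]
ft_force: [1.0, -0.0, -1.1]
finger_gap: 0.358
grip_force: 29.9
```

Request:
apply_moves(increments=[{"fingers": 0,"dx": 0,"dy": 0,"dz": 0,"rx": 0,"ry": 0,"rz": 0},{"fingers": 0,"dx": 0,"dy": 0,"dz": 0,"rx": 0,"ry": 0,"rz": 0}])

```text
time_s: 20.2
eef_pos: [0.5991, -0.0512, 0.3135]
ee_rot: [[0.598, -0.357, 0.717], [-0.229, -0.934, -0.274], [0.768, -0.001, -0.64]]
ft_force: [0.3, 0.0, -2.8]
finger_gap: 0.359
grip_force: 29.9
```

```bash
python3 - <<'E'
from place import *
delta([-.09,0,.154],-20)
c=cam('scene','s5.png'); c2=cam('side','d5.png'); c3=cam('wrist','w5.png')
s=ctrl.state()
for n,k in (('s',c),('d',c2),('w',c3)): print(n,[proj(k,P).round() for P in (s['eef_pos'],s['eef_pos']+s['ee_rot']@tt,s['eef_pos']+s['ee_rot']@(tt+.15*ta),cup+[0,0,.054])])
a=cv2.resize(c['frame'][230:430,260:460],None,fx=2,fy=2);b=cv2.resize(c2['frame'][60:260,200:400],None,fx=2,fy=2)
cv2.imwrite('pics/m5.png',cv2.convertScaleAbs(np.hstack([a,b])[:,:,::-1],alpha=1.6))
E
```

```text
target [ 0.6006 -0.0477  0.2585] shift cm [ 0.15  0.35 -5.5 ] rotvec deg [0.04 0.23 0.95] q [ 0.4   0.28 -0.69  2.17  1.69  0.6   2.7 ] f [ 0.3  0.  -2.8] 20.2
tail case off [-0.0909 -0.0035  0.209 ] torch axis [-0.004  0.001  1.   ]
s [array([338., 288.]), array([335., 293.]), array([337., 280.]), array([362., 316.])]
d [array([321., 130.]), array([322., 151.]), array([324., 118.]), array([297., 162.])]
w [array([317., 301.]), array([316., 368.]), array([318., 249.]), array([290., 323.])]
```

View pics/m5.png

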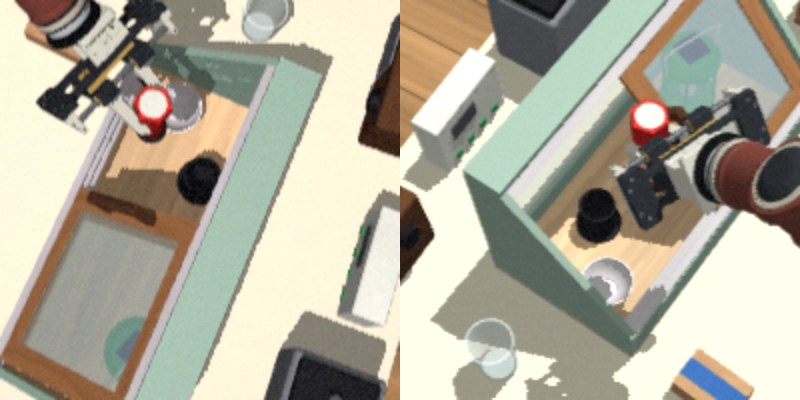

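The torch is upright with its lens up at scene (336,281) and side (324,118), within 1 px of prediction. The cup at scene (360,320) is clear through the open door. I'll go in diagonally to above the rim.

Request:
apply_moves(increments=[{"fingers": 0,"dx": 0.75,"dy": 0,"dz": -1.0,"rx": 0,"ry": 0,"rz": 0},{"fingers": 0,"dx": 0.75,"dy": 0,"dz": -1.0,"rx": 0,"ry": 0,"rz": 0},{"fingers": 0,"dx": 0.75,"dy": 0,"dz": -1.0,"rx": 0,"ry": 0,"rz": 0},{"fingers": 0,"dx": 0.75,"dy": 0,"dz": -1.0,"rx": 0,"ry": 0,"rz": 0},{"fingers": 0,"dx": 0.75,"dy": 0,"dz": -1.0,"rx": 0,"ry": 0,"rz": 0},{"fingers": 0,"dx": 0.75,"dy": 0,"dz": -1.0,"rx": 0,"ry": 0,"rz": 0},{"fingers": 0,"dx": 0.75,"dy": 0,"dz": -1.0,"rx": 0,"ry": 0,"rz": 0},{"fingers": 0,"dx": 0.75,"dy": 0,"dz": -1.0,"rx": 0,"ry": 0,"rz": 0},{"fingers": 0,"dx": 0.75,"dy": 0,"dz": -1.0,"rx": 0,"ry": 0,"rz": 0},{"fingers": 0,"dx": 0.75,"dy": 0,"dz": -1.0,"rx": 0,"ry": 0,"rz": 0},{"fingers": 0,"dx": 0.75,"dy": 0,"dz": -1.0,"rx": 0,"ry": 0,"rz": 0},{"fingers": 0,"dx": 0.75,"dy": 0,"dz": -1.0,"rx": 0,"ry": 0,"rz": 0}])

```text
time_s: 21.55
eef_pos: [0.6898, -0.05, 0.1917]
ee_rot: [[0.6, -0.353, 0.718], [-0.226, -0.936, -0.271], [0.767, 0.001, -0.641]]
ft_force: [-0.3, -0.2, -1.3]
finger_gap: 0.362
grip_force: 29.9
```

Request:
apply_moves(increments=[{"fingers": 0,"dx": 0,"dy": 0,"dz": -1.0,"rx": 0,"ry": 0,"rz": 0},{"fingers": 0,"dx": 0,"dy": 0,"dz": 0,"rx": 0,"ry": 0,"rz": 0},{"fingers": 0,"dx": 0,"dy": 0,"dz": 0,"rx": 0,"ry": 0,"rz": 0}])

```text
time_s: 21.85
eef_pos: [0.6888, -0.0499, 0.1822]
ee_rot: [[0.601, -0.352, 0.718], [-0.225, -0.936, -0.271], [0.767, 0.001, -0.642]]
ft_force: [-0.0, -0.5, -1.4]
finger_gap: 0.359
grip_force: 30.0
```

```bash
sed -i 's/cup=np.array.*/cup=np.array([.682,-.050,.016])/' place.py; python3 - <<'E'
from place import *
delta([0,0,.065],-20)
c=cam('wrist','w6.png');s=ctrl.state(); P=s['eef_pos'];E=s['ee_rot']
print([proj(c,k).round() for k in (P+E@tt,P+E@(tt+.15*ta),cup+[0,0,.054])])
c1=cam('scene','s6.png'); c2=cam('side','d6.png')
print([proj(k,x).round(1) for k in (c1,c2) for x in (P+E@tt,cup+[0,0,.054])])
for k,(x0,y0) in ((c1,(345,290)),(c2,(280,140))):
    g=cv2.cvtColor(k['frame'][y0:y0+50,x0:x0+40],cv2.COLOR_RGB2GRAY)
    print('\n'.join(''.join('#' if v<20 else '+' if v<40 else '-' if v<70 else '.' for v in r) for r in g[::1]))
E
```

```text
target [ 0.6899 -0.0529  0.1695] shift cm [ 0.11 -0.3  -1.28] rotvec deg [0.1  0.1  0.63] q [ 0.32  0.65 -0.66  2.1   2.07  0.82  2.41] f [-0.  -0.5 -1.4] 21.85
tail case off [-0.0011  0.0029  0.0777] torch axis [-0.002  0.002  1.   ]
[array([316., 367.]), array([319., 247.]), array([320., 374.])]
[array([362.3, 313.4]), array([361.5, 315.9]), array([296.1, 159.2]), array([296.8, 162.4])]
...----------...............--------....
..-----------..............---------....
.-----------.-+-..........---------.....
-+------------.-#.........---------.....
+#+++--.-.---...+#.......---------......
++++++-..---.....++......---------......
#+++++-----......-+------.-------.......
+++++++----.......--....---------.......
+++++++----................-----........
+++++#+-----................----........
++++++------................---.........
+++++-....-....-.............-..........
++++-.........--.............-..........
++++.........--..............-..........
#+-..........--..............-..........
+-...........+--.............-..........
.............-+-.............-..........
...........
[... 2691 characters left out ...]
...
......+++++++++++++#########+#-.........
......++++++++++++#########+++..........
......-++--+++++++#########++-..........
......-++--++-++++#######++++...........
.......-+++++--++++######+++............
.......-+++++-++++#####++++.............
........-++++++++######++--.............
.........-+++++++####++--...............
..........-+++-.--+--...................
............-...........................
........................................
........................................
........................................
-.......................................
-.......................................
-.......................................
.--.....................................
```

Request:
apply_moves(increments=[{"fingers": 0,"dx": 0.1,"dy": -0.3,"dz": -1.0,"rx": 0,"ry": 0,"rz": 0},{"fingers": 0,"dx": 0,"dy": 0,"dz": -0.8,"rx": 0,"ry": 0,"rz": 0},{"fingers": 0,"dx": 0,"dy": 0,"dz": -0.6,"rx": 0,"ry": 0,"rz": 0},{"fingers": 0,"dx": 0,"dy": 0,"dz": -0.6,"rx": 0,"ry": 0,"rz": 0},{"fingers": 0,"dx": 0,"dy": 0,"dz": 0,"rx": 0,"ry": 0,"rz": 0},{"fingers": 0,"dx": 0,"dy": 0,"dz": 0,"rx": 0,"ry": 0,"rz": 0}])

```text
time_s: 22.6
eef_pos: [0.6929, -0.0541, 0.1566]
ee_rot: [[0.592, -0.355, 0.724], [-0.224, -0.935, -0.275], [0.774, 0.001, -0.633]]
ft_force: [-1.8, -0.5, 8.7]
finger_gap: 0.362
grip_force: 30.0
```

```bash
python3 - <<'E'
from place import *
delta([0,0,.004],-20); print(ctrl.state()['moment'])
E
```

```text
target [ 0.6899 -0.0529  0.1085] shift cm [-0.3   0.12 -4.81] rotvec deg [0.34 0.7  0.77] q [ 0.32  0.71 -0.67  2.11  2.15  0.88  2.34] f [-1.8 -0.5  8.7] 22.6
tail case off [ 0.0042 -0.0014  0.052 ] torch axis [-0.012  0.006  1.   ]
[-0.27510693 -0.07341489 -0.26044652]
```

Request:
apply_moves(increments=[{"fingers": 0,"dx": 0,"dy": 0,"dz": 1.0,"rx": 0,"ry": 0,"rz": 0},{"fingers": 0,"dx": 0,"dy": 0,"dz": 1.0,"rx": 0,"ry": 0,"rz": 0}])

```text
time_s: 22.8
eef_pos: [0.6896, -0.0526, 0.1722]
ee_rot: [[0.602, -0.352, 0.717], [-0.226, -0.936, -0.27], [0.766, 0.001, -0.643]]
ft_force: [-0.5, 0.7, -1.9]
finger_gap: 0.359
grip_force: 30.0
```

```bash
python3 - <<'E'
from place import *
E0=np.array([[.598,-.357,.717],[-.229,-.934,-.274],[.768,-.001,-.64]]);p0=np.array([.5991,-.0512,.3135])
out=[]
for nm,(x0,y0) in (('s5.png',(338,298)),('d5.png',(280,140))):
    c=load(nm); lens=p0+E0@(tt+.15*ta); u=proj(c,lens)
    f=c['frame'].astype(int); yy,xx=np.mgrid[:480,:640]
    m=(f.min(2)>150)&(np.hypot(xx-u[0],yy-u[1])<9); 
    print(nm,'lens pred',u.round(1),'seen',xx[m].mean().round(1),yy[m].mean().round(1),m.sum())
    g=cv2.cvtColor(c['frame'],cv2.COLOR_RGB2GRAY)[y0:y0+46,x0:x0+44]
    print('rows from',y0,'cols from',x0);print('\n'.join(''.join('#' if v<14 else '+' if v<28 else '-' if v<50 else '.' for v in r) for r in g))
E
```

```text
s5.png lens pred [336.  281.2] seen nan nan 0
rows from 298 cols from 338
+++-........................................
++-.........................................
-...........................................
............................................
............................................
............................................
............................................
............................................
............................................
............................................
.......................-....................
...................--+#+++--................
..................+++#####++-...............
................+++####+#++#++..............
..............-++###++###++###+.............
..............+++##+-++++#+###+-............
.............+++###+++++++++++#+............
............+++####+++++#++++#++-...........
...........-++#####+#++++++++###............
...........++#++##+#++++++++###+............
...........++#+#####++++++++++#.............
...........#+#+++#++#++++++#++#.............
..........-+##+#######+#+##++#+.....
[... 2577 characters left out ...]
##############+#+-........-++--
........-####++##########+#+++..........-+--
.........+###+#############+++...........---
.........+##+#+##++#####+#+---..............
.........-+###+###+######++-+...............
..........-+#############+--................
...........-#+#+##+####+--+.................
............-+#+###++##+--..................
..............-+++###---....................
.................--.........................
............................................
............................................
............................................
............................................<stdin>:8: RuntimeWarning: Mean of empty slice.
  ret = ret.dtype.type(ret / rcount)
```

```bash
python3 - <<'E'
from place import *
a=np.linspace(0,2*np.pi,180);ci=np.c_[np.cos(a),np.sin(a),0*a]*.0285
def sil(c,xy):
    P=np.vstack([ci+[*xy,.07],ci+[*xy,.012]]); return np.array([proj(c,q) for q in P])
def cen(pts):
    h=cv2.convexHull(pts.astype(np.float32)); m=cv2.moments(h); return np.array([m['m10'],m['m01']])/m['m00'],m['m00'],np.r_[pts.min(0),pts.max(0)]
for nm,(x0,y0,w,h) in (('s5.png',(343,304,32,34)),('d5.png',(284,148,28,36)),('w3.png',(285,100,80,90))):
    c=load(nm); g=cv2.cvtColor(c['frame'],cv2.COLOR_RGB2GRAY)[y0:y0+h,x0:x0+w]
    for th in (35,50,65):
        k,l,st,ce=cv2.connectedComponentsWithStats((g<th).astype('uint8')); i=1+st[1:,4].argmax()
        xy=np.array([.682,-.05])
        for _ in range(4):
            p,A,ext=cen(sil(c,xy)); r=ce[i]+[x0,y0]-p
            J=np.c_[cen(sil(c,xy+[.001,0]))[0]-p,cen(sil(c,xy+[0,.001]))[0]-p]/.001; xy=xy+np.linalg.solve(J,r)
        print(nm,th,'area',st[i,4],round(A),'ext',st[i,:4]+[x0,y0,0,0],(ext-[0,0,*ext[:2]]).round(1),'cup xy',xy.round(4))
E
```

```text
s5.png 35 area 372 345 ext [349 309  21  24] [348.8 308.8  20.3  22. ] cup xy [ 0.6787 -0.0591]
s5.png 50 area 392 345 ext [348 308  23  25] [348.6 309.   20.3  22. ] cup xy [ 0.6784 -0.0598]
s5.png 65 area 454 345 ext [343 308  28  29] [347.7 309.5  20.2  22. ] cup xy [ 0.6763 -0.0622]
d5.png 35 area 457 411 ext [288 154  23  27] [288.8 155.1  19.3  25.6] cup xy [ 0.6763 -0.0492]
d5.png 50 area 491 411 ext [288 154  23  28] [288.7 155.   19.3  25.6] cup xy [ 0.6767 -0.0492]
d5.png 65 area 509 411 ext [288 154  23  28] [288.6 155.1  19.3  25.6] cup xy [ 0.6766 -0.049 ]
w3.png 35 area 1300 2316 ext [302 133  47  42] [298.6 126.1  52.9  56.2] cup xy [ 0.6812 -0.061 ]
w3.png 50 area 2521 2320 ext [296 114  58  61] [297.8 116.7  53.3  55.8] cup xy [ 0.681  -0.0502]
w3.png 65 area 2770 2320 ext [295 114  59  62] [297.7 116.   53.4  55.7] cup xy [ 0.681  -0.0495]
```

Request:
apply_moves(increments=[{"fingers": 0,"dx": -0.3,"dy": -0.3,"dz": 0,"rx": 0,"ry": 0,"rz": 0},{"fingers": 0,"dx": 0,"dy": 0,"dz": 0,"rx": 0,"ry": 0,"rz": 0},{"fingers": 0,"dx": 0,"dy": 0,"dz": -0.7,"rx": 0,"ry": 0,"rz": 0},{"fingers": 0,"dx": 0,"dy": 0,"dz": -0.7,"rx": 0,"ry": 0,"rz": 0},{"fingers": 0,"dx": 0,"dy": 0,"dz": -0.6,"rx": 0,"ry": 0,"rz": 0},{"fingers": 0,"dx": 0,"dy": 0,"dz": 0,"rx": 0,"ry": 0,"rz": 0},{"fingers": 0,"dx": 0,"dy": 0,"dz": 0,"rx": 0,"ry": 0,"rz": 0}])

```text
time_s: 23.5
eef_pos: [0.6894, -0.0568, 0.1549]
ee_rot: [[0.595, -0.354, 0.722], [-0.224, -0.935, -0.274], [0.772, 0.001, -0.636]]
ft_force: [-1.1, -0.8, 6.5]
finger_gap: 0.359
grip_force: 30.0
```

```bash
python3 - <<'E'
from place import *
delta([0,0,.004],-20); print(ctrl.state()['moment'])
E
```

```text
target [ 0.6899 -0.0529  0.1085] shift cm [ 0.05  0.4  -4.64] rotvec deg [0.26 0.53 0.74] q [ 0.33  0.71 -0.67  2.12  2.16  0.87  2.34] f [-1.1 -0.8  6.5] 23.5
tail case off [ 0.0006 -0.0042  0.0503] torch axis [-0.009  0.005  1.   ]
[-0.15107933  0.13428051 -0.17017798]
```

```bash
cat > ft.py <<'E'
import sys; from place import *
F=[];M=[]
for _ in range(8):
    ctrl.camera('side'); s=ctrl.state(); F.append(s['ft_force']);M.append(s['moment'])
F=np.array(F);M=np.array(M); print('F',F.mean(0).round(2),F.std(0).round(2),'M',M.mean(0).round(3),M.std(0).round(3))
np.savez(sys.argv[1],F=F.mean(0),M=M.mean(0),E=s['ee_rot'],p=s['eef_pos']); delta([0,0,.004],-20)
E
python3 ft.py press.npz
```

```text
F [ 0.11 -0.73  5.4 ] [0.32 0.3  0.37] M [-0.104  0.097 -0.135] [0.036 0.031 0.037]
target [ 0.6899 -0.0529  0.1085] shift cm [ 0.06  0.39 -4.64] rotvec deg [0.25 0.51 0.73] q [ 0.33  0.71 -0.67  2.12  2.16  0.87  2.34] f [ 0.4 -0.7  4.9] 23.9
tail case off [ 0.0005 -0.0042  0.0503] torch axis [-0.009  0.004  1.   ]
```

Request:
apply_moves(increments=[{"fingers": 0,"dx": 0,"dy": 0,"dz": 1.0,"rx": 0,"ry": 0,"rz": 0},{"fingers": 0,"dx": 0,"dy": 0,"dz": 0.5,"rx": 0,"ry": 0,"rz": 0},{"fingers": 0,"dx": 0,"dy": 0,"dz": 0,"rx": 0,"ry": 0,"rz": 0}])

```text
time_s: 24.2
eef_pos: [0.6871, -0.0555, 0.168]
ee_rot: [[0.6, -0.352, 0.718], [-0.226, -0.936, -0.27], [0.767, 0.0, -0.641]]
ft_force: [0.2, 0.5, -0.7]
finger_gap: 0.356
grip_force: 30.0
```

```bash
python3 ft.py free.npz; python3 - <<'E'
from place import *
a=np.load('press.npz');b=np.load('free.npz')
S=lambda v:np.array([[0,-v[2],v[1]],[v[2],0,-v[0]],[-v[1],v[0],0]])
for n,F,M in (('contact',a['F']-b['F'],a['M']-b['M']),('weight',b['F'],b['M'])):
    r=np.cross(F,M)/(F@F) # point on line closest to ref
    print(n,F.round(2),M.round(3),'r',r.round(4), 'resid along F',(M@F/np.linalg.norm(F)).round(3))
tl=a['E']@tt; print('tail rel TCP',tl.round(4),'com rel TCP',(b['E']@(tt+.075*ta)).round(4),'toolz',a['E'][:,2])
# contact position on line at tail height for ref = TCP - d*toolz
F=a['F']-b['F'];M=a['M']-b['M']
for d in (0,.1,.2,.3):
    ref=-d*a['E'][:,2]; r=ref+np.cross(F,M)/(F@F); k=(tl[2]-r[2])/F[2]; pt=r+k*F
    Fw=b['F'];rw=-d*b['E'][:,2]+np.cross(Fw,b['M'])/(Fw@Fw); 
    print(d,'contact minus tail (world)',(pt-tl).round(4),' weight line xy rel TCP',rw.round(4))
E
```

```text
F [ 0.05  0.14 -1.77] [0.52 0.64 0.72] M [ 0.384  1.146 -0.007] [0.019 0.033 0.025]
target [ 0.6899 -0.0529  0.1085] shift cm [ 0.29  0.3  -5.88] rotvec deg [0.09 0.11 0.64] q [ 0.33  0.68 -0.66  2.12  2.12  0.84  2.37] f [ 1.1 -0.1 -1.9] 24.6
tail case off [-0.0025 -0.0032  0.0628] torch axis [-0.002  0.002  1.   ]
contact [ 0.06 -0.86  7.17] [-0.488 -1.049 -0.128] r [ 0.1464 -0.067  -0.0094] resid along F -0.005
weight [ 0.05  0.14 -1.77] [ 0.384  1.146 -0.007] r [ 6.432e-01 -2.155e-01 -5.000e-04] resid along F 0.107
tail rel TCP [-0.0071  0.0026 -0.0885] com rel TCP [-0.0078  0.0029 -0.0135] toolz [ 0.72165842 -0.27381634 -0.63579379]
0 contact minus tail (world) [ 0.1527 -0.06    0.    ]  weight line xy rel TCP [ 6.432e-01 -2.155e-01 -5.000e-04]
0.1 contact minus tail (world) [ 0.08  -0.025  0.   ]  weight line xy rel TCP [ 0.5714 -0.1884  0.0637]
0.2 contact minus tail (world) [0.0072 0.0101 0.    ]  weight line xy rel TCP [ 0.4997 -0.1613  0.1278]
0.3 contact minus tail (world) [-0.0655  0.0451 -0.    ]  weight line xy rel TCP [ 0.4279 -0.1342  0.192 ]
```

Request:
apply_moves(increments=[{"fingers": 0,"dx": -0.1,"dy": -0.4,"dz": 0,"rx": 0,"ry": 0,"rz": 0},{"fingers": 0,"dx": 0,"dy": 0,"dz": 0,"rx": 0,"ry": 0,"rz": 0},{"fingers": 0,"dx": 0,"dy": 0,"dz": -0.7,"rx": 0,"ry": 0,"rz": 0},{"fingers": 0,"dx": 0,"dy": 0,"dz": -0.7,"rx": 0,"ry": 0,"rz": 0},{"fingers": 0,"dx": 0,"dy": 0,"dz": -0.6,"rx": 0,"ry": 0,"rz": 0},{"fingers": 0,"dx": 0,"dy": 0,"dz": 0,"rx": 0,"ry": 0,"rz": 0}])

```text
time_s: 25.2
eef_pos: [0.6908, -0.0595, 0.1527]
ee_rot: [[0.59, -0.351, 0.727], [-0.222, -0.936, -0.273], [0.776, -0.0, -0.63]]
ft_force: [0.8, 0.1, 8.1]
finger_gap: 0.359
grip_force: 30.0
```

```bash
python3 ft.py p2.npz
```

```text
F [0.79 0.47 8.32] [0.56 0.45 0.46] M [-0.249 -0.547  0.174] [0.026 0.028 0.03 ]
target [ 0.6899 -0.0529  0.1085] shift cm [-0.05  0.65 -4.43] rotvec deg [0.3  0.88 0.57] q [ 0.33  0.72 -0.67  2.13  2.18  0.88  2.33] f [0.9 0.3 8.5] 25.6
tail case off [ 0.0024 -0.0068  0.0482] torch axis [-0.015  0.005  1.   ]
```

Request:
apply_moves(increments=[{"fingers": 0,"dx": -0.1,"dy": 0.06,"dz": 0,"rx": 0,"ry": 0,"rz": 0},{"fingers": 0,"dx": -0.1,"dy": 0.06,"dz": 0,"rx": 0,"ry": 0,"rz": 0},{"fingers": 0,"dx": -0.1,"dy": 0.06,"dz": 0,"rx": 0,"ry": 0,"rz": 0},{"fingers": 0,"dx": -0.1,"dy": 0.06,"dz": 0,"rx": 0,"ry": 0,"rz": 0},{"fingers": 0,"dx": 0,"dy": 0,"dz": 0,"rx": 0,"ry": 0,"rz": 0}])

```text
time_s: 26.1
eef_pos: [0.6873, -0.0582, 0.1534]
ee_rot: [[0.588, -0.353, 0.727], [-0.222, -0.936, -0.275], [0.777, 0.0, -0.629]]
ft_force: [3.1, -1.2, 6.2]
finger_gap: 0.363
grip_force: 30.0
```

```bash
python3 ft.py p3.npz
```

```text
F [ 3.34 -0.3   7.11] [0.48 0.38 0.54] M [-0.408 -0.943  0.153] [0.013 0.039 0.014]
target [ 0.6899 -0.0529  0.1085] shift cm [ 0.25  0.53 -4.49] rotvec deg [0.38 1.01 0.68] q [ 0.33  0.72 -0.67  2.14  2.18  0.89  2.32] f [ 3.4 -0.8  7. ] 26.5
tail case off [-0.0006 -0.0059  0.0488] torch axis [-0.018  0.007  1.   ]
```

```bash
python3 - <<'E'
from place import *
a=cam('scene','s7.png');b=cam('side','d7.png');w=cam('wrist','w7.png')
s=ctrl.state();P=s['eef_pos'];E=s['ee_rot']
for n,k in (('s',a),('d',b),('w',w)): print(n,[proj(k,x).round(1).tolist() for x in (P+E@tt,P+E@(tt+.15*ta),cup+[0,0,.054])])
A=cv2.resize(a['frame'][270:370,310:410],(400,400),interpolation=cv2.INTER_CUBIC);B=cv2.resize(b['frame'][110:210,250:350],(400,400),interpolation=cv2.INTER_CUBIC)
W=cv2.resize(w['frame'][230:430,0:640],(640,200)); W=np.hstack([W,np.zeros((200,160,3),np.uint8)])
cv2.imwrite('pics/m7.png',cv2.convertScaleAbs(np.vstack([np.hstack([A,B]),W])[:,:,::-1],alpha=1.8))
E
```

```text
s [[360.4, 317.9], [363.7, 308.2], [361.5, 315.9]]
d [[298.2, 161.9], [296.7, 135.5], [296.8, 162.4]]
w [[316.7, 367.5], [319.0, 248.6], [307.5, 367.1]]
```

View pics/m7.png

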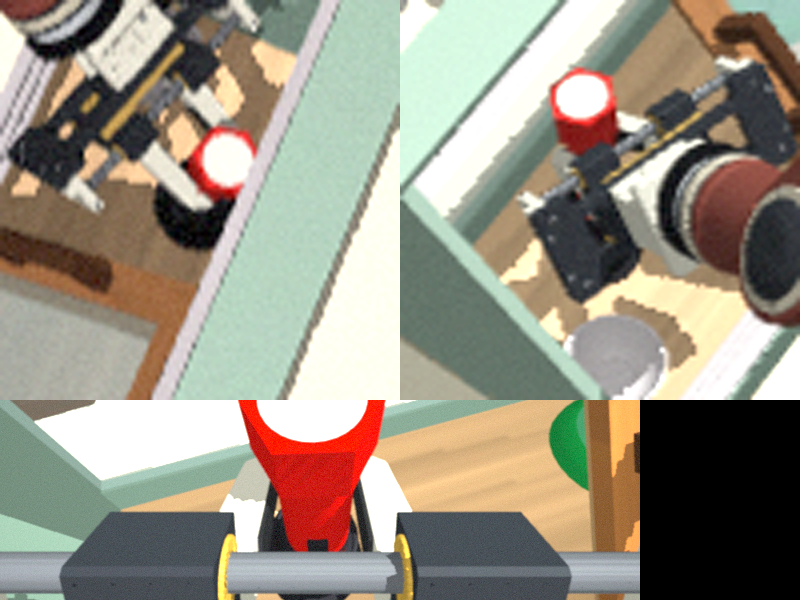

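The last picture shows the torch standing on the cup's rim. Its lens is at scene (366.7,309.5) against a predicted (363.7,308.2), so it has pivoted slightly in the grip with its top towards +x. I'll measure the lens in every frame pair.

```bash
cat > lens.py <<'E'
from place import *
def lens(c,u,r=12):
    f=c['frame'].astype(int); yy,xx=np.mgrid[:480,:640]; near=np.hypot(xx-u[0],yy-u[1])<r
    m=(near&(f.min(2)>75)&(f.max(2)-f.min(2)<50)).astype('uint8'); k,l,st,ce=cv2.connectedComponentsWithStats(m)
    if k<2: return None
    i=min(range(1,k),key=lambda j:np.hypot(*(ce[j]-u))+(1e3 if st[j,4]<30 else 0)); return ce[i],st[i,4]
def chk(a,b,P,E):
    L=P+E@(tt+.15*ta); ua,ub=lens(a,proj(a,L)),lens(b,proj(b,L))
    X,e=tri(a,ua[0],b,ub[0]); print('lens px',ua,ub,'err mm',((X-L)*1e3).round(1),'gap',round(e*1e3,1)); return X
E
python3 - <<'E'
from lens import *
R5=np.array([[.598,-.357,.717],[-.229,-.934,-.274],[.768,-.001,-.64]])
chk(load('s5.png'),load('d5.png'),np.array([.5991,-.0512,.3135]),R5)
chk(load('s6.png'),load('d6.png'),np.array([.6888,-.0499,.1822]),np.array([[.601,-.352,.718],[-.225,-.936,-.271],[.767,.001,-.642]]))
s=ctrl.state();chk(load('s7.png'),load('d7.png'),s['eef_pos'],s['ee_rot'])
E
```

```text
lens px (array([336.08280255, 281.50318471]), np.int32(157)) (array([324.34228188, 117.4966443 ]), np.int32(149)) err mm [ 0.2 -0.2 -2.3] gap 0.5
lens px (array([366.80882353, 303.98529412]), np.int32(136)) (array([291.35      , 128.97916667]), np.int32(240)) err mm [ 3.8 -0.4  7.1] gap 6.3
lens px (array([367.75609756, 310.0304878 ]), np.int32(164)) (array([293.375  , 132.39375]), np.int32(160)) err mm [11.6 -1.8  3.6] gap 0.3
```

Request:
apply_moves(increments=[{"fingers": 0,"dx": 0,"dy": 0,"dz": 1.5,"rx": 0,"ry": 0,"rz": 0},{"fingers": 0,"dx": 0,"dy": 0,"dz": 1.5,"rx": 0,"ry": 0,"rz": 0},{"fingers": 0,"dx": -1.5,"dy": 0,"dz": 2,"rx": 0,"ry": 0,"rz": 0},{"fingers": 0,"dx": -1.5,"dy": 0,"dz": 2,"rx": 0,"ry": 0,"rz": 0},{"fingers": 0,"dx": -1.5,"dy": 0,"dz": 2,"rx": 0,"ry": 0,"rz": 0},{"fingers": 0,"dx": -1.5,"dy": 0,"dz": 2,"rx": 0,"ry": 0,"rz": 0},{"fingers": 0,"dx": -1.5,"dy": 0,"dz": 2,"rx": 0,"ry": 0,"rz": 0},{"fingers": 0,"dx": -1,"dy": 0,"dz": 2,"rx": 0,"ry": 0,"rz": 0},{"fingers": 0,"dx": 0,"dy": 0,"dz": 0,"rx": 0,"ry": 0,"rz": 0},{"fingers": 0,"dx": 0,"dy": 0,"dz": 0,"rx": 0,"ry": 0,"rz": 0}])

```text
time_s: 27.65
eef_pos: [0.5971, -0.0576, 0.2971]
ee_rot: [[0.6, -0.353, 0.718], [-0.225, -0.936, -0.271], [0.767, 0.001, -0.641]]
ft_force: [0.2, -0.2, -1.5]
finger_gap: 0.357
grip_force: 30.0
```

```bash
python3 - <<'E'
from lens import *
s=ctrl.state();a=cam('scene','s8.png');b=cam('side','d8.png');w=cam('wrist','w8.png')
P,E=s['eef_pos'],s['ee_rot'];delta([-.09,0,.2],-20)
X=chk(a,b,P,E); G=P-.019*E[:,2]; print('lens rel grasp in tool',(E.T@(X-G)*1e3).round(1),'expected',((tt+.15*ta+[0,0,.019])*1e3).round(1))
# lens centre in wrist view and dark tail cap in side view
L=P+E@(tt+.15*ta);T=P+E@tt
print('wrist lens pred',proj(w,L).round(1),lens(w,proj(w,L),90)); print('tail px',proj(a,T).round(1),proj(b,T).round(1))
x0,y0=300,100
hsv=cv2.cvtColor(b['frame'],cv2.COLOR_RGB2HSV)[y0:y0+60,x0:x0+50];g=cv2.cvtColor(b['frame'],cv2.COLOR_RGB2GRAY)[y0:y0+60,x0:x0+50]
print('\n'.join(''.join('R' if (h[1]>150 and (h[0]<8 or h[0]>172) and h[2]>40) else '#' if v<25 else '+' if v<45 else '.' for h,v in zip(r,q)) for r,q in zip(hsv,g)))
E
```

```text
target [ 0.6001 -0.0472  0.3045] shift cm [0.3  1.04 0.87] rotvec deg [ 0.06 -0.01  0.65] q [ 0.4   0.3  -0.68  2.2   1.78  0.61  2.62] f [ 0.4 -0.3 -2.1] 27.8
tail case off [-0.0923 -0.0106  0.1913] torch axis [0.    0.001 1.   ]
lens px (array([337.1656051 , 286.47770701]), np.int32(157)) (array([324.24460432, 117.14388489]), np.int32(139)) err mm [ 7.7 -1.9  1.2] gap 1.8
lens rel grasp in tool [ 47.6  -1.  -21.8] expected [ 41.7   0.  -27. ]
wrist lens pred [318.9 247.1] (array([312.66339961, 226.63399608]), np.int32(7142))
tail px [332.8 297.2] [325.  151.7]
..................................................
..................................................
..................................................
..................................................
..................................................
..................................................
..................................................
................+.................................
..................................................
.................+....R...........................
.....................
[... 1828 characters left out ...]
....+++++++..++++++++#+..............
.................+++++++++++++++++##..............
...............++++++++++++++++#####+.............
.............++++++++++++++++#######+.............
............+++++++++++++++++########.............
............#+++++..+++++++..+#######+............
............+#++++.++++++++..+########............
............+##+++++++++++++##########+...........
+............++++++++++++++++R#########...........
###+.........+#++++++++++++++##########+..........
####+.........+#+.+++++++++++######+####..........
#####+........+#+..++++++++++##+.+++####+.........
######.........+#+++++++++++++#+..++####+.........
######+........+#++++++++++++++++++######.........
```

```bash
python3 - <<'E'
import numpy as np
T=np.load('torch.npz');tt,ta=T['tt'],T['ta'];g=np.array([0,0,-.019])
a=np.radians(8.3)
rot=lambda v:np.array([v[0]*np.cos(a)-v[2]*np.sin(a),0,v[0]*np.sin(a)+v[2]*np.cos(a)])
ta2=rot(ta);tt2=g+rot(tt-g); L=tt2+.15*ta2-g; print('lens rel grasp',L*1e3)
d=(np.array([.0476,0,-.0218])-L)@ta2; tt2=tt2+d*ta2; print('slide mm',d*1e3,tt2,ta2)
np.savez('torch.npz',tt=tt2,ta=ta2)
E
sed -i 's/cup=np.array.*/cup=np.array([.6825,-.055,.016])/' place.py; python3 - <<'E'
from path import *
s=ctrl.state();E,p,q=s['ee_rot'],s['eef_pos'],s['q'];delta([-.09,0,.19],-20)
Et,pt=target([-.09,0,.19],-20);d=tuple((pt-p)*100/4);w=tuple(np.degrees(Ro.from_matrix(Et@E.T).as_rotvec())/4)
E,p,q=run(E,p,q,[(4,d,w)])
for o in ([0,0,.075],[0,0,.004]):
    Et,pt=target(o,-20);d=tuple(((pt-p)*100/6).round(3)); E,p,q=run(E,p,q,[(6,d,(0,0,0))])
E
```

```text
lens rel grasp [ 45.1539317    0.         -20.72744523]
slide mm 2.644419898432645 [-0.08015167  0.          0.03781077] [ 0.85036207  0.         -0.52619801]
target [ 0.6021 -0.0528  0.2941] shift cm [ 0.5   0.49 -0.17] rotvec deg [-2.83 -7.8   0.65] q [ 0.4   0.3  -0.68  2.2   1.78  0.61  2.62] f [ 0.4 -0.3 -2.1] 27.8
tail case off [-0.1067 -0.0015  0.1941] torch axis [ 0.135 -0.05   0.99 ]
4 (np.float64(0.12484696100033277), np.float64(0.12191875562202453), np.float64(-0.04337552621921509)) (np.float64(-0.7064272318768237), np.float64(-1.9491363945711182), np.float64(0.16279306544504052)) q [0.38, 0.38, -0.74, 2.29, 2.09, 0.83, 2.31] maxdq 0.1 err 0.0 p [ 0.602 -0.053  0.294]
6 (np.float64(1.497), np.float64(-0.094), np.float64(-1.917)) (0, 0, 0) q [0.32, 0.73, -0.67, 2.18, 2.31, 1.03, 2.21] maxdq 0.06 err 0.0 p [ 0.692 -0.058  0.179]
6 (np.float64(0.0), np.float64(0.0), np.float64(-1.183)) (0, 0, 0) q [0.29, 0.9, -0.65, 2.2, 2.43, 1.18, 2.12] maxdq 0.03 err 0.0 p [ 0.692 -0.058  0.108]
```

Request:
apply_moves(increments=[{"fingers": 0,"dx": 0.12,"dy": 0.12,"dz": 0,"rx": -0.7,"ry": -1.95,"rz": 0.16},{"fingers": 0,"dx": 0.12,"dy": 0.12,"dz": 0,"rx": -0.7,"ry": -1.95,"rz": 0.16},{"fingers": 0,"dx": 0.13,"dy": 0.12,"dz": 0,"rx": -0.7,"ry": -1.95,"rz": 0.16},{"fingers": 0,"dx": 0.13,"dy": 0.13,"dz": 0,"rx": -0.7,"ry": -1.95,"rz": 0.16},{"fingers": 0,"dx": 0,"dy": 0,"dz": 0,"rx": 0,"ry": 0,"rz": 0},{"fingers": 0,"dx": 0,"dy": 0,"dz": 0,"rx": 0,"ry": 0,"rz": 0}])

```text
time_s: 28.4
eef_pos: [0.6023, -0.0525, 0.2964]
ee_rot: [[0.494, -0.342, 0.799], [-0.181, -0.94, -0.29], [0.85, -0.001, -0.526]]
ft_force: [0.6, 0.3, -0.9]
finger_gap: 0.356
grip_force: 29.9
```

```bash
python3 - <<'E'
from lens import *
s=ctrl.state();a=cam('scene','s9.png');b=cam('side','d9.png')
chk(a,b,s['eef_pos'],s['ee_rot']); delta([0,0,.075],-20)
E
```

```text
lens px (array([336.79084967, 282.95424837]), np.int32(153)) (array([323.83443709, 120.2781457 ]), np.int32(151)) err mm [0.1 0.7 1.8] gap 1.5
target [ 0.6919 -0.0584  0.1791] shift cm [  8.94  -0.57 -11.85] rotvec deg [-0.02  0.14  0.02] q [ 0.38  0.36 -0.73  2.29  2.08  0.81  2.31] f [ 0.2 -0.1 -1.7] 28.5
tail case off [-0.0893  0.0002  0.1935] torch axis [-0.002 -0.     1.   ]
```

Request:
apply_moves(increments=[{"fingers": 0,"dx": 0.9,"dy": -0.06,"dz": -1.18,"rx": 0,"ry": 0,"rz": 0},{"fingers": 0,"dx": 0.9,"dy": -0.06,"dz": -1.18,"rx": 0,"ry": 0,"rz": 0},{"fingers": 0,"dx": 0.9,"dy": -0.06,"dz": -1.18,"rx": 0,"ry": 0,"rz": 0},{"fingers": 0,"dx": 0.9,"dy": -0.06,"dz": -1.18,"rx": 0,"ry": 0,"rz": 0},{"fingers": 0,"dx": 0.9,"dy": -0.06,"dz": -1.18,"rx": 0,"ry": 0,"rz": 0},{"fingers": 0,"dx": 0.9,"dy": -0.06,"dz": -1.18,"rx": 0,"ry": 0,"rz": 0},{"fingers": 0,"dx": 0.9,"dy": -0.06,"dz": -1.18,"rx": 0,"ry": 0,"rz": 0},{"fingers": 0,"dx": 0.9,"dy": -0.06,"dz": -1.18,"rx": 0,"ry": 0,"rz": 0},{"fingers": 0,"dx": 0.9,"dy": -0.06,"dz": -1.18,"rx": 0,"ry": 0,"rz": 0},{"fingers": 0,"dx": 0.85,"dy": -0.06,"dz": -1.18,"rx": 0,"ry": 0,"rz": 0},{"fingers": 0,"dx": 0,"dy": 0,"dz": 0,"rx": 0,"ry": 0,"rz": 0},{"fingers": 0,"dx": 0,"dy": 0,"dz": 0,"rx": 0,"ry": 0,"rz": 0}])

```text
time_s: 29.7
eef_pos: [0.6918, -0.0589, 0.1798]
ee_rot: [[0.492, -0.343, 0.8], [-0.18, -0.939, -0.291], [0.852, -0.001, -0.524]]
ft_force: [-0.3, 0.1, -2.4]
finger_gap: 0.36
grip_force: 29.9
```

```bash
python3 ft.py free2.npz
```

```text
F [ 0.24 -0.03 -1.95] [0.48 0.31 0.5 ] M [0.419 1.25  0.02 ] [0.033 0.017 0.025]
target [ 0.6919 -0.0584  0.1081] shift cm [ 0.03  0.02 -7.21] rotvec deg [ 0.02  0.19 -0.  ] q [ 0.32  0.72 -0.67  2.19  2.31  1.02  2.21] f [-0.2 -0.  -2. ] 30.1
tail case off [ 0.     -0.0002  0.076 ] torch axis [-0.003  0.     1.   ]
```

Request:
apply_moves(increments=[{"fingers": 0,"dx": 0,"dy": 0,"dz": -1.0,"rx": 0,"ry": 0,"rz": 0},{"fingers": 0,"dx": 0,"dy": 0,"dz": -0.8,"rx": 0,"ry": 0,"rz": 0},{"fingers": 0,"dx": 0,"dy": 0,"dz": -0.4,"rx": 0,"ry": 0,"rz": 0},{"fingers": 0,"dx": 0,"dy": 0,"dz": -0.3,"rx": 0,"ry": 0,"rz": 0},{"fingers": 0,"dx": 0,"dy": 0,"dz": 0,"rx": 0,"ry": 0,"rz": 0},{"fingers": 0,"dx": 0,"dy": 0,"dz": 0,"rx": 0,"ry": 0,"rz": 0}])

```text
time_s: 30.7
eef_pos: [0.6919, -0.0588, 0.155]
ee_rot: [[0.491, -0.342, 0.801], [-0.18, -0.94, -0.291], [0.852, -0.001, -0.523]]
ft_force: [-0.5, -1.1, -0.1]
finger_gap: 0.359
grip_force: 30.0
```

```bash
python3 ft.py p4.npz
```

```text
F [-0.58 -0.46  0.15] [0.67 0.54 0.37] M [ 0.184  0.886 -0.103] [0.033 0.054 0.029]
target [ 0.6919 -0.0584  0.1081] shift cm [ 0.01  0.03 -4.69] rotvec deg [0.03 0.2  0.01] q [ 0.31  0.78 -0.66  2.2   2.35  1.08  2.17] f [-1.8 -0.3 -0.5] 31.1
tail case off [ 0.0002 -0.0003  0.0508] torch axis [-0.003  0.     1.   ]
```

```bash
cat > cp.py <<'E'
from place import *
def cp(pn,fn,d,TT):
    a=np.load(pn);b=np.load(fn);F=a['F']-b['F'];M=a['M']-b['M'];E=a['E'];tl=E@TT
    r=-d*E[:,2]+np.cross(F,M)/(F@F); pt=r+(tl[2]-r[2])/F[2]*F; e=pt-tl
    hv=E[:2,2]/np.linalg.norm(E[:2,2]); return (1e3*np.array([e[:2]@hv,e[0]*-hv[1]+e[1]*hv[0]])).round(0),F.round(1)
if __name__=='__main__':
    old=np.array([-.0731,0,.0505])
    for d in (.19,.21,.23,.25):
        print(d,[cp(p,'free.npz',d,old) for p in ('press.npz','p2.npz','p3.npz')],cp('p4.npz','free2.npz',d,tt))
E
python3 cp.py
```

```text
0.19 [(array([11., 11.]), array([ 0.1, -0.9,  7.2])), (array([ 27., -12.]), array([ 0.7,  0.3, 10.1])), (array([ 35., -17.]), array([ 3.3, -0.4,  8.9]))] (array([99., 21.]), array([-0.8, -0.4,  2.1]))
0.21 [(array([-5., 13.]), array([ 0.1, -0.9,  7.2])), (array([ 11., -13.]), array([ 0.7,  0.3, 10.1])), (array([ 14., -18.]), array([ 3.3, -0.4,  8.9]))] (array([85., 24.]), array([-0.8, -0.4,  2.1]))
0.23 [(array([-21.,  14.]), array([ 0.1, -0.9,  7.2])), (array([ -5., -14.]), array([ 0.7,  0.3, 10.1])), (array([ -6., -19.]), array([ 3.3, -0.4,  8.9]))] (array([71., 27.]), array([-0.8, -0.4,  2.1]))
0.25 [(array([-37.,  15.]), array([ 0.1, -0.9,  7.2])), (array([-22., -14.]), array([ 0.7,  0.3, 10.1])), (array([-26., -20.]), array([ 3.3, -0.4,  8.9]))] (array([57., 31.]), array([-0.8, -0.4,  2.1]))
```

Request:
apply_moves(increments=[{"fingers": 0,"dx": 0,"dy": 0,"dz": -0.3,"rx": 0,"ry": 0,"rz": 0},{"fingers": 0,"dx": 0,"dy": 0,"dz": 0,"rx": 0,"ry": 0,"rz": 0}])

```text
time_s: 31.3
eef_pos: [0.6931, -0.0591, 0.1549]
ee_rot: [[0.485, -0.343, 0.804], [-0.177, -0.939, -0.294], [0.856, -0.0, -0.517]]
ft_force: [-4.2, -1.0, 8.6]
finger_gap: 0.356
grip_force: 30.0
```

```bash
python3 ft.py p5.npz; python3 -c "
from cp import *
for d in (.19,.21,.23): print(d,cp('p5.npz','free2.npz',d,tt))"
```

```text
F [-3.98 -0.65  8.45] [0.5  0.47 0.33] M [-0.431 -0.003 -0.41 ] [0.013 0.04  0.032]
target [ 0.6919 -0.0584  0.1081] shift cm [-0.1   0.07 -4.69] rotvec deg [0.19 0.57 0.06] q [ 0.31  0.78 -0.66  2.2   2.36  1.09  2.17] f [-3.2 -0.   8.1] 31.7
tail case off [ 0.0019 -0.0008  0.0507] torch axis [-0.01   0.003  1.   ]
0.19 (array([55.,  1.]), array([-4.2, -0.6, 10.4]))
0.21 (array([42.,  3.]), array([-4.2, -0.6, 10.4]))
0.23 (array([28.,  5.]), array([-4.2, -0.6, 10.4]))
```

Request:
apply_moves(increments=[{"fingers": 0,"dx": 0,"dy": 0,"dz": 0.9,"rx": 0,"ry": 0,"rz": 0},{"fingers": 0,"dx": -0.4,"dy": 0.1,"dz": 0,"rx": 0,"ry": 0,"rz": 0},{"fingers": 0,"dx": 0,"dy": 0,"dz": 0,"rx": 0,"ry": 0,"rz": 0},{"fingers": 0,"dx": 0,"dy": 0,"dz": -0.5,"rx": 0,"ry": 0,"rz": 0},{"fingers": 0,"dx": 0,"dy": 0,"dz": -0.3,"rx": 0,"ry": 0,"rz": 0},{"fingers": 0,"dx": 0,"dy": 0,"dz": -0.2,"rx": 0,"ry": 0,"rz": 0},{"fingers": 0,"dx": 0,"dy": 0,"dz": -0.1,"rx": 0,"ry": 0,"rz": 0},{"fingers": 0,"dx": 0,"dy": 0,"dz": 0,"rx": 0,"ry": 0,"rz": 0}])

```text
time_s: 32.5
eef_pos: [0.6876, -0.0576, 0.1491]
ee_rot: [[0.493, -0.342, 0.8], [-0.18, -0.94, -0.291], [0.851, -0.001, -0.524]]
ft_force: [-0.5, 0.1, -1.3]
finger_gap: 0.356
grip_force: 30.0
```

```bash
python3 ft.py p6.npz; python3 -c "
from cp import *
print(cp('p6.npz','free2.npz',.24,tt))"
```

```text
F [ 0.19 -0.08 -2.05] [0.54 0.66 0.49] M [0.45  1.285 0.002] [0.037 0.029 0.023]
target [ 0.6919 -0.0584  0.1081] shift cm [ 0.42 -0.09 -4.17] rotvec deg [ 0.01  0.17 -0.01] q [ 0.31  0.79 -0.66  2.21  2.36  1.1   2.16] f [ 0.6 -0.4 -1.4] 32.9
tail case off [-0.004   0.0006  0.0457] torch axis [-0.003  0.     1.   ]
(array([ 129., -273.]), array([-0. , -0. , -0.1]))
```

Request:
apply_moves(increments=[{"fingers": 0,"dx": 0,"dy": 0,"dz": -0.5,"rx": 0,"ry": 0,"rz": 0},{"fingers": 0,"dx": 0,"dy": 0,"dz": -0.5,"rx": 0,"ry": 0,"rz": 0},{"fingers": 0,"dx": 0,"dy": 0,"dz": -0.5,"rx": 0,"ry": 0,"rz": 0},{"fingers": 0,"dx": 0,"dy": 0,"dz": -0.5,"rx": 0,"ry": 0,"rz": 0},{"fingers": 0,"dx": 0,"dy": 0,"dz": 0,"rx": 0,"ry": 0,"rz": 0}])

```text
time_s: 33.4
eef_pos: [0.6873, -0.0578, 0.1282]
ee_rot: [[0.494, -0.342, 0.799], [-0.18, -0.94, -0.291], [0.851, -0.0, -0.525]]
ft_force: [-0.4, -0.5, -2.0]
finger_gap: 0.361
grip_force: 30.0
```

```bash
python3 ft.py p7.npz; python3 -c "
from cp import *
print(cp('p7.npz','free2.npz',.24,tt))"
```

```text
F [-0.23 -0.02 -2.03] [0.5  0.37 0.61] M [0.44  1.288 0.01 ] [0.031 0.046 0.024]
target [ 0.6919 -0.0584  0.1081] shift cm [ 0.42 -0.09 -2.19] rotvec deg [ 0.01  0.19 -0.  ] q [ 0.3   0.83 -0.66  2.22  2.39  1.14  2.13] f [ 0.3  0.4 -1.7] 33.8
tail case off [-0.0039  0.0006  0.0258] torch axis [-0.003  0.     1.   ]
(array([-922., -279.]), array([-0.5,  0. , -0.1]))
```

Free of contact inside the bore. I'll lower onto the floor.

Request:
apply_moves(increments=[{"fingers": 0,"dx": 0,"dy": 0,"dz": -0.6,"rx": 0,"ry": 0,"rz": 0},{"fingers": 0,"dx": 0,"dy": 0,"dz": -0.6,"rx": 0,"ry": 0,"rz": 0},{"fingers": 0,"dx": 0,"dy": 0,"dz": -0.5,"rx": 0,"ry": 0,"rz": 0},{"fingers": 0,"dx": 0,"dy": 0,"dz": -0.4,"rx": 0,"ry": 0,"rz": 0},{"fingers": 0,"dx": 0,"dy": 0,"dz": -0.3,"rx": 0,"ry": 0,"rz": 0},{"fingers": 0,"dx": 0,"dy": 0,"dz": 0,"rx": 0,"ry": 0,"rz": 0}])

```text
time_s: 34.4
eef_pos: [0.6875, -0.0577, 0.1049]
ee_rot: [[0.493, -0.342, 0.8], [-0.18, -0.94, -0.291], [0.851, -0.0, -0.525]]
ft_force: [-0.8, 0.1, -2.5]
finger_gap: 0.358
grip_force: 30.0
```

```bash
python3 ft.py p8.npz
```

```text
F [-0.11  0.27 -1.88] [0.25 0.53 0.59] M [0.438 1.277 0.015] [0.028 0.021 0.027]
target [ 0.6919 -0.0584  0.1081] shift cm [ 0.42 -0.08  0.21] rotvec deg [ 0.01  0.18 -0.  ] q [ 0.29  0.89 -0.64  2.22  2.43  1.18  2.1 ] f [-0.1 -0.6 -1.2] 34.8
tail case off [-0.004   0.0006  0.0018] torch axis [-0.003  0.     1.   ]
```

Request:
apply_moves(increments=[{"fingers": 0,"dx": 0,"dy": 0,"dz": -0.2,"rx": 0,"ry": 0,"rz": 0},{"fingers": 0,"dx": 0,"dy": 0,"dz": -0.2,"rx": 0,"ry": 0,"rz": 0},{"fingers": 0,"dx": 0,"dy": 0,"dz": -0.1,"rx": 0,"ry": 0,"rz": 0},{"fingers": 0,"dx": 0,"dy": 0,"dz": 0,"rx": 0,"ry": 0,"rz": 0}])

```text
time_s: 35.2
eef_pos: [0.6886, -0.0578, 0.102]
ee_rot: [[0.489, -0.343, 0.802], [-0.179, -0.939, -0.292], [0.854, -0.001, -0.521]]
ft_force: [-0.3, 0.1, 3.9]
finger_gap: 0.359
grip_force: 30.0
```

```bash
python3 ft.py p9.npz
```

```text
F [-0.46 -0.38  4.97] [0.29 0.55 0.82] M [-0.021  0.21  -0.08 ] [0.044 0.129 0.012]
target [ 0.6919 -0.0584  0.1081] shift cm [ 0.34 -0.06  0.61] rotvec deg [0.06 0.34 0.03] q [ 0.29  0.9  -0.64  2.22  2.44  1.2   2.1 ] f [-0.8 -0.9  5.6] 35.6
tail case off [-0.0029  0.0003 -0.0022] torch axis [-0.006  0.001  1.   ]
```

Request:
apply_moves(increments=[{"fingers": 0,"dx": 0,"dy": 0,"dz": 0.2,"rx": 0,"ry": 0,"rz": 0},{"fingers": 0.5,"dx": 0,"dy": 0,"dz": 0,"rx": 0,"ry": 0,"rz": 0},{"fingers": 0.8,"dx": 0,"dy": 0,"dz": 0,"rx": 0,"ry": 0,"rz": 0},{"fingers": 0.8,"dx": 0,"dy": 0,"dz": 0,"rx": 0,"ry": 0,"rz": 0},{"fingers": 0.8,"dx": 0,"dy": 0,"dz": 0,"rx": 0,"ry": 0,"rz": 0},{"fingers": 0.8,"dx": 0,"dy": 0,"dz": 0,"rx": 0,"ry": 0,"rz": 0},{"fingers": 0.8,"dx": 0,"dy": 0,"dz": 0,"rx": 0,"ry": 0,"rz": 0},{"fingers": 0.8,"dx": 0,"dy": 0,"dz": 0,"rx": 0,"ry": 0,"rz": 0}])

```text
time_s: 36.4
eef_pos: [0.6876, -0.0576, 0.1026]
ee_rot: [[0.492, -0.342, 0.801], [-0.18, -0.94, -0.291], [0.852, -0.001, -0.524]]
ft_force: [0.4, 0.5, -0.3]
finger_gap: 0.801
grip_force: 0.0
```

```bash
python3 - <<'E'
from path import *
s=ctrl.state();E,p,q=s['ee_rot'],s['eef_pos'],s['q'];print(s['finger_gap'],s['ft_force'].round(1))
E,p,q=run(E,p,q,[(10,(-1.2,.44,.78),(0,0,0)),(4,(-1,.3,2.5),(0,0,0))])
E
```

```text
0.8007801208383536 [ 0.4  0.5 -0.3]
10 (-1.2, 0.44, 0.78) (0, 0, 0) q [0.45, 0.98, -1.34, 2.42, 2.05, 1.69, 2.34] maxdq 0.53 err 11.1 p [ 0.568 -0.014  0.181]
4 (-1, 0.3, 2.5) (0, 0, 0) q [0.52, 0.56, -1.34, 2.42, 1.84, 1.33, 2.35] maxdq 0.11 err 11.0 p [ 0.528 -0.002  0.281]
```

Request:
apply_moves(increments=[{"fingers": 0.8,"dx": -0.5,"dy": 0.2,"dz": 0.5,"rx": 0,"ry": 0,"rz": 0},{"fingers": 0.8,"dx": -0.5,"dy": 0.2,"dz": 0.8,"rx": 0,"ry": 0,"rz": 0},{"fingers": 0.8,"dx": 0,"dy": 0,"dz": 1,"rx": 0,"ry": 0,"rz": 0},{"fingers": 0.8,"dx": 0,"dy": 0,"dz": 1.5,"rx": 0,"ry": 0,"rz": 0},{"fingers": 0.8,"dx": 0,"dy": 0,"dz": 1.5,"rx": 0,"ry": 0,"rz": 0},{"fingers": 0.8,"dx": 0,"dy": 0,"dz": 1.5,"rx": 0,"ry": 0,"rz": 0},{"fingers": 0.8,"dx": -0.5,"dy": 0,"dz": 1.5,"rx": 0,"ry": 0,"rz": 0},{"fingers": 0.8,"dx": -1,"dy": 0,"dz": 1.5,"rx": 0,"ry": 0,"rz": 0},{"fingers": 0.8,"dx": -1,"dy": 0,"dz": 1.5,"rx": 0,"ry": 0,"rz": 0},{"fingers": 0.8,"dx": -1,"dy": 0,"dz": 1.5,"rx": 0,"ry": 0,"rz": 0},{"fingers": 0.8,"dx": -1,"dy": 0,"dz": 2,"rx": 0,"ry": 0,"rz": 0},{"fingers": 0.8,"dx": -1,"dy": 0,"dz": 2,"rx": 0,"ry": 0,"rz": 0}])

```text
time_s: 37.6
eef_pos: [0.6219, -0.0532, 0.2722]
ee_rot: [[0.492, -0.341, 0.801], [-0.179, -0.94, -0.29], [0.852, -0.001, -0.523]]
ft_force: [0.1, 0.7, -0.3]
finger_gap: 0.797
grip_force: 0.0
```

```bash
python3 - <<'E'
from lens import *
s=ctrl.state();print(s['eef_pos'],s['q'].round(2),s['ft_force'].round(1))
a=cam('scene','s10.png');b=cam('side','d10.png')
L=np.array([.679,-.0545,.166]);ua,ub=lens(a,proj(a,L)),lens(b,proj(b,L));print(proj(a,L),ua,proj(b,L),ub)
X,e=tri(a,ua[0],b,ub[0]);print(X,e)
from path import run
E,p,q=s['ee_rot'],s['eef_pos'],s['q']
zv=np.array([0,0,-1.]);hv=E[:2,2]/np.linalg.norm(E[:2,2]); ax=np.array([-hv[1],hv[0],0]); print('untilt axis',ax)
for sg in (1,): E1,p1,q1=run(E,p,q,[(3,(0,0,2.5),(0,0,0)),(7,(-.5,0,1),tuple(sg*8.3*ax))]);print(E1[:,2])
E
```

```text
[ 0.62186189 -0.05316863  0.2721865 ] [ 0.37  0.45 -0.73  2.28  2.14  0.88  2.27] [ 0.1  0.7 -0.3]
[362.57127948 311.2839501 ] (array([365.60377358, 313.23899371]), np.int32(159)) [297.15174628 144.98711098] (array([299.33333333, 144.22      ]), np.int32(150))
[ 0.682686   -0.05902072  0.16227457] 0.013564159871626357
untilt axis [0.34084314 0.94012018 0.        ]
3 (0, 0, 2.5) (0, 0, 0) q [0.4, 0.29, -0.71, 2.17, 1.93, 0.69, 2.51] maxdq 0.09 err 0.0 p [ 0.622 -0.053  0.347]
7 (-0.5, 0, 1) (np.float64(2.8289980514678934), np.float64(7.802997502549316), np.float64(0.0)) q [-0.13, 0.18, 0.18, 2.21, 1.56, 0.01, 2.84] maxdq 0.84 err 122.5 p [ 0.587 -0.053  0.417]
[ 0.00576768 -0.00209109 -0.99998118]
```

```bash
python3 - <<'E'
from path import *
s=ctrl.state();E0,p0,q0=s['ee_rot'],s['eef_pos'],s['q']
C=np.load('case.npz');R,t=C['R'],C['t']
def pt(u,out,y): # u upslope from handle centre foot
    return R@np.array([-.031+.7071*u-.7071*out,y,.174+.7071*u+.7071*out])+t
for th in (50,58):
  for ph in (-20,-35,-50):
    b=np.radians(ph);a=np.radians(th);hv=np.array([np.cos(b),np.sin(b),0]);u=np.array([0,0,1.]);z=np.sin(a)*hv-np.cos(a)*u
    y=np.cross(u,hv)*-1; E=np.c_[np.cross(y,z),y,z]
    for up in (.0,.03):
      q=q0;r=[]
      # go interpolated
      p,Ec=p0,E0
      rv=Ro.from_matrix(E@E0.T).as_rotvec(); res=[]
      for nm,tg in (('above',pt(up,.10,-.045)),('in',pt(up,.026,-.045)),('mid',pt(up,.026,.08)),('end',pt(up,.026,.205))):
        st=p.copy();mx=0
        for k in range(1,9):
            pp=st+(tg-st)*k/8; Ek=Ro.from_rotvec(rv*k/8).as_matrix()@E0 if nm=='above' else E
            q,e,an=step(Ek,pp,q); mx=max(mx,e*1e3,an)
        p=tg; res.append((nm,round(mx,1),q.round(2).tolist()))
      print(th,ph,up,[(n,e) for n,e,_ in res],res[0][2],res[-1][2])
E
```

```text
50 -20 0.0 [('above', np.float64(0.0)), ('in', np.float64(0.0)), ('mid', np.float64(0.0)), ('end', np.float64(0.0))] [0.87, 0.37, -0.74, 2.38, 2.5, 0.51, 2.22] [0.11, 0.59, -0.73, 2.27, 1.93, 1.0, 2.25]
50 -20 0.03 [('above', np.float64(0.0)), ('in', np.float64(0.0)), ('mid', np.float64(0.0)), ('end', np.float64(0.0))] [0.83, 0.34, -0.69, 2.3, 2.41, 0.42, 2.31] [0.12, 0.55, -0.7, 2.2, 1.88, 0.93, 2.34]
50 -35 0.0 [('above', np.float64(0.0)), ('in', np.float64(0.0)), ('mid', np.float64(0.0)), ('end', np.float64(0.0))] [0.6, 0.37, -0.63, 2.35, 2.06, 0.7, 2.3] [-0.01, 0.63, -0.71, 2.15, 1.66, 1.16, 2.23]
50 -35 0.03 [('above', np.float64(0.0)), ('in', np.float64(0.0)), ('mid', np.float64(0.0)), ('end', np.float64(0.0))] [0.58, 0.34, -0.6, 2.27, 1.95, 0.64, 2.42] [0.0, 0.6, -0.69, 2.08, 1.62, 1.12, 2.33]
50 -50 0.0 [('above', np.float64(0.0)), ('in', np.float64(0.0)), ('mid', np.float64(0.0)), ('end', np.float64(0.0))] [0.43, 0.42, -0.61, 2.26, 1.71, 0.91, 2.33] [-0.09, 0.68, -0.68, 1.99, 1.44, 1.31, 2.2]
50 -50 0.03 [('above', np.float64(0.0)), ('in', np.float64(0.0)), ('mid', np.float6
[... 656 characters left out ...]
, 0.73, -1.34, 2.42, 2.03, 1.37, 2.41] [0.18, 0.97, -1.24, 2.2, 1.82, 1.8, 2.18]
58 -35 0.03 [('above', np.float64(0.0)), ('in', np.float64(0.0)), ('mid', np.float64(0.0)), ('end', np.float64(0.0))] [0.56, 0.41, -0.65, 2.37, 2.18, 0.88, 2.17] [-0.04, 0.67, -0.71, 2.14, 1.75, 1.31, 2.16]
58 -50 0.0 [('above', np.float64(0.0)), ('in', np.float64(0.0)), ('mid', np.float64(0.0)), ('end', np.float64(0.0))] [0.36, 0.48, -0.61, 2.34, 1.86, 1.11, 2.11] [-0.15, 0.75, -0.67, 2.03, 1.53, 1.46, 2.07]
58 -50 0.03 [('above', np.float64(0.0)), ('in', np.float64(0.0)), ('mid', np.float64(0.0)), ('end', np.float64(0.0))] [0.37, 0.45, -0.61, 2.26, 1.81, 1.06, 2.21] [-0.13, 0.72, -0.66, 1.97, 1.52, 1.44, 2.16]
```

```bash
cat > door.py <<'E'
from path import *
C=np.load('case.npz');R,t=C['R'],C['t']
def pt(u,out,y): return R@np.array([-.031+.7071*u-.7071*out,y,.174+.7071*u+.7071*out])+t
def ori(th=50,ph=-25):
    b=np.radians(ph);a=np.radians(th);hv=np.array([np.cos(b),np.sin(b),0]);u=np.array([0,0,1.]);z=np.sin(a)*hv-np.cos(a)*u
    y=-np.cross(u,hv); return np.c_[np.cross(y,z),y,z]
def info():
    s=ctrl.state();c=R.T@(s['eef_pos']-t);o=(-(c[0]+.13)+c[2]-.075)*.7071;sl=(c[0]+.031+c[2]-.174)*.7071
    print('up',round(sl,4),'out',round(o,4),'y',round(c[1],4),'F',s['ft_force'].round(1),'q',s['q'].round(2),'t',s['time_s']);return s
E
python3 - <<'E'
from door import *
s=info();E=s['ee_rot'];p=s['eef_pos'];q=s['q']
w=np.degrees(Ro.from_matrix(ori()@E.T).as_rotvec());print('rot',w.round(2))
a=pt(.03,.10,-.05);print('shift above',((a-p)*100).round(2),'in',((pt(.03,.026,-.05)-a)*100).round(2), 'ydir',(R[:,1]*100).round(2))
run(E,p,q,[(8,tuple((a-p)*100/8),tuple(w/8))])
E
```

```text
up 0.0809 out 0.0617 y 0.1085 F [0.1 0.7 0.2] q [ 0.37  0.44 -0.73  2.28  2.14  0.88  2.27] t 37.7
rot [ 3.28  8.14 -5.07]
shift above [ -7.29 -15.42  -0.89] in [ 5.22 -0.33 -5.23] ydir [ 6.25 99.8   0.  ]
8 (np.float64(-0.9111695530803223), np.float64(-1.9274486703743765), np.float64(-0.1114048724040681)) (np.float64(0.4106015205619903), np.float64(1.0173190502165457), np.float64(-0.6333191197838063)) q [0.74, 0.33, -0.64, 2.29, 2.26, 0.48, 2.35] maxdq 0.05 err 0.0 p [ 0.55  -0.207  0.266]
```

Request:
apply_moves(increments=[{"fingers": 0,"dx": -2,"dy": 0,"dz": 1.2,"rx": 0.4,"ry": 1,"rz": -0.6},{"fingers": 0,"dx": -2,"dy": 0,"dz": 1.2,"rx": 0.4,"ry": 1,"rz": -0.6},{"fingers": 0,"dx": -2,"dy": 0,"dz": 1.2,"rx": 0.4,"ry": 1,"rz": -0.6},{"fingers": 0,"dx": -0.2,"dy": -2.2,"dz": -0.6,"rx": 0.4,"ry": 1,"rz": -0.6},{"fingers": 0,"dx": -0.2,"dy": -2.2,"dz": -0.6,"rx": 0.4,"ry": 1,"rz": -0.6},{"fingers": 0,"dx": -0.2,"dy": -2.2,"dz": -0.6,"rx": 0.4,"ry": 1,"rz": -0.6},{"fingers": 0,"dx": -0.2,"dy": -2.2,"dz": -0.6,"rx": 0.4,"ry": 1,"rz": -0.6},{"fingers": 0,"dx": -0.2,"dy": -2.2,"dz": -0.6,"rx": 0.4,"ry": 1,"rz": -0.6},{"fingers": 0,"dx": -0.2,"dy": -2.2,"dz": -0.6,"rx": 0,"ry": 0,"rz": 0},{"fingers": 0,"dx": -0.2,"dy": -2.2,"dz": -0.6,"rx": 0,"ry": 0,"rz": 0},{"fingers": 0,"dx": 0,"dy": 0,"dz": 0,"rx": 0,"ry": 0,"rz": 0},{"fingers": 0,"dx": 0,"dy": 0,"dz": 0,"rx": 0,"ry": 0,"rz": 0}])

```text
time_s: 38.9
eef_pos: [0.5485, -0.2074, 0.2641]
ee_rot: [[0.587, -0.42, 0.692], [-0.271, -0.908, -0.32], [0.763, 0.0, -0.646]]
ft_force: [0.4, 1.0, -0.2]
finger_gap: 0.004
grip_force: 0.0
```

```bash
python3 - <<'E'
from door import *
s=info();print(s['finger_gap'],((pt(.03,.026,-.05)-s['eef_pos'])*100).round(2))
w=cam('wrist','w11.png');print('bar px',[proj(w,R@np.array([-.031+.7071*u-.7071*.042,y,.174+.7071*u+.7071*.042])+t).round() for u in (-.05,.05) for y in (-.004,.012)], 'tcp',proj(w,s['eef_pos']).round())
f=w['frame'].astype(int);hsv=cv2.cvtColor(w['frame'],cv2.COLOR_RGB2HSV)
m=((hsv[...,0]<14)&(hsv[...,1]>110)&(hsv[...,2]<75)&(hsv[...,2]>15)).astype('uint8');m[330:]=0
k,l,st,ce=cv2.connectedComponentsWithStats(m);print([(st[i].tolist(),ce[i].round()) for i in range(1,k) if st[i,4]>300])
E
```

```text
up 0.028 out 0.0994 y -0.0505 F [ 0.4  1.  -0.2] q [ 0.76  0.32 -0.65  2.3   2.26  0.47  2.35] t 38.9
0.0036284822731615335 [ 5.32 -0.28 -5.05]
bar px [array([256., 406.]), array([231., 416.]), array([204., 258.]), array([175., 268.])] tcp [318. 300.]
[]
```

Request:
apply_moves(increments=[{"fingers": 0,"dx": 1.5,"dy": -0.1,"dz": -1.5,"rx": 0,"ry": 0,"rz": 0},{"fingers": 0,"dx": 1.5,"dy": -0.1,"dz": -1.4,"rx": 0,"ry": 0,"rz": 0},{"fingers": 0,"dx": 1.3,"dy": -0.1,"dz": -1.2,"rx": 0,"ry": 0,"rz": 0},{"fingers": 0,"dx": 1.0,"dy": 0,"dz": -0.9,"rx": 0,"ry": 0,"rz": 0},{"fingers": 0,"dx": 0,"dy": 0,"dz": 0,"rx": 0,"ry": 0,"rz": 0},{"fingers": 0,"dx": 0.07,"dy": 1.1,"dz": 0,"rx": 0,"ry": 0,"rz": 0},{"fingers": 0,"dx": 0.07,"dy": 1.1,"dz": 0,"rx": 0,"ry": 0,"rz": 0},{"fingers": 0,"dx": 0.07,"dy": 1.1,"dz": 0,"rx": 0,"ry": 0,"rz": 0},{"fingers": 0,"dx": 0.07,"dy": 1.1,"dz": 0,"rx": 0,"ry": 0,"rz": 0},{"fingers": 0,"dx": 0.07,"dy": 1.1,"dz": 0,"rx": 0,"ry": 0,"rz": 0}])

```text
time_s: 39.95
eef_pos: [0.6051, -0.1554, 0.2153]
ee_rot: [[0.585, -0.421, 0.693], [-0.27, -0.907, -0.323], [0.765, 0.002, -0.644]]
ft_force: [-0.1, -1.9, 1.0]
finger_gap: 0.004
grip_force: 1.4
```

```bash
python3 -c "
from door import *
info()"
```

```text
up 0.0312 out 0.0273 y 0.005 F [-0.1 -1.9  1. ] q [ 0.55  0.5  -0.65  2.26  2.18  0.69  2.33] t 39.95
```

Request:
apply_moves(increments=[{"fingers": 0,"dx": 0.08,"dy": 1.3,"dz": 0,"rx": 0,"ry": 0,"rz": 0},{"fingers": 0,"dx": 0.08,"dy": 1.3,"dz": 0,"rx": 0,"ry": 0,"rz": 0},{"fingers": 0,"dx": 0.08,"dy": 1.3,"dz": 0,"rx": 0,"ry": 0,"rz": 0},{"fingers": 0,"dx": 0.08,"dy": 1.3,"dz": 0,"rx": 0,"ry": 0,"rz": 0},{"fingers": 0,"dx": 0.08,"dy": 1.3,"dz": 0,"rx": 0,"ry": 0,"rz": 0},{"fingers": 0,"dx": 0.08,"dy": 1.3,"dz": 0,"rx": 0,"ry": 0,"rz": 0},{"fingers": 0,"dx": 0.08,"dy": 1.3,"dz": 0,"rx": 0,"ry": 0,"rz": 0},{"fingers": 0,"dx": 0.08,"dy": 1.3,"dz": 0,"rx": 0,"ry": 0,"rz": 0},{"fingers": 0,"dx": 0.08,"dy": 1.3,"dz": 0,"rx": 0,"ry": 0,"rz": 0},{"fingers": 0,"dx": 0.08,"dy": 1.3,"dz": 0,"rx": 0,"ry": 0,"rz": 0},{"fingers": 0,"dx": 0.08,"dy": 1.3,"dz": 0,"rx": 0,"ry": 0,"rz": 0},{"fingers": 0,"dx": 0.08,"dy": 1.3,"dz": 0,"rx": 0,"ry": 0,"rz": 0}])

```text
time_s: 41.15
eef_pos: [0.615, 0.0013, 0.2151]
ee_rot: [[0.585, -0.42, 0.694], [-0.27, -0.908, -0.322], [0.764, 0.001, -0.645]]
ft_force: [0.6, -1.9, 1.3]
finger_gap: 0.006
grip_force: 1.3
```

```bash
python3 -c "
from door import *
info()"
```

```text
up 0.031 out 0.0271 y 0.1619 F [ 0.6 -1.9  1.3] q [ 0.18  0.53 -0.69  2.21  1.85  0.92  2.34] t 41.15
```

Request:
apply_moves(increments=[{"fingers": 0,"dx": 0.06,"dy": 0.9,"dz": 0,"rx": 0,"ry": 0,"rz": 0},{"fingers": 0,"dx": 0.06,"dy": 0.9,"dz": 0,"rx": 0,"ry": 0,"rz": 0},{"fingers": 0,"dx": 0.06,"dy": 0.9,"dz": 0,"rx": 0,"ry": 0,"rz": 0},{"fingers": 0,"dx": 0.06,"dy": 0.9,"dz": 0,"rx": 0,"ry": 0,"rz": 0},{"fingers": 0,"dx": 0.04,"dy": 0.6,"dz": 0,"rx": 0,"ry": 0,"rz": 0},{"fingers": 0,"dx": 0.04,"dy": 0.6,"dz": 0,"rx": 0,"ry": 0,"rz": 0},{"fingers": 0,"dx": 0,"dy": 0,"dz": 0,"rx": 0,"ry": 0,"rz": 0}])

```text
time_s: 41.85
eef_pos: [0.6175, 0.0434, 0.2147]
ee_rot: [[0.583, -0.428, 0.69], [-0.271, -0.904, -0.332], [0.766, 0.007, -0.643]]
ft_force: [-0.7, -7.2, 3.5]
finger_gap: 0.007
grip_force: 4.1
```

```bash
python3 -c "
from door import *
info()"
```

```text
up 0.0307 out 0.0269 y 0.2041 F [-0.7 -7.2  3.5] q [ 0.08  0.55 -0.7   2.17  1.77  0.99  2.35] t 41.85
```

Request:
apply_moves(increments=[{"fingers": 0,"dx": 0,"dy": 0.4,"dz": 0,"rx": 0,"ry": 0,"rz": 0},{"fingers": 0,"dx": 0,"dy": 0,"dz": 0,"rx": 0,"ry": 0,"rz": 0},{"fingers": 0,"dx": 0,"dy": 0,"dz": 0,"rx": 0,"ry": 0,"rz": 0}])

```text
time_s: 42.15
eef_pos: [0.6174, 0.0435, 0.2148]
ee_rot: [[0.581, -0.434, 0.688], [-0.272, -0.901, -0.339], [0.767, 0.01, -0.642]]
ft_force: [0.5, -11.6, 3.7]
finger_gap: 0.008
grip_force: 5.6
```

```bash
python3 -c "
from door import *
info()"
```

```text
up 0.0307 out 0.0271 y 0.2042 F [  0.5 -11.6   3.7] q [ 0.07  0.55 -0.7   2.16  1.76  1.    2.36] t 42.15
```

Request:
apply_moves(increments=[{"fingers": 0,"dx": 0,"dy": -1,"dz": 0,"rx": 0,"ry": 0,"rz": 0},{"fingers": 0,"dx": 0,"dy": -0.8,"dz": 0,"rx": 0,"ry": 0,"rz": 0},{"fingers": 0,"dx": -1.5,"dy": 0,"dz": 1.5,"rx": 0,"ry": 0,"rz": 0},{"fingers": 0,"dx": -1.5,"dy": 0,"dz": 2,"rx": 0,"ry": 0,"rz": 0},{"fingers": 0,"dx": -1.5,"dy": 0,"dz": 2.5,"rx": 0,"ry": 0,"rz": 0},{"fingers": 0,"dx": -1,"dy": 0,"dz": 3,"rx": 0,"ry": 0,"rz": 0},{"fingers": 0,"dx": 0,"dy": 2,"dz": 3,"rx": 0,"ry": 0,"rz": 0},{"fingers": 0,"dx": 0,"dy": 3,"dz": 2,"rx": 0,"ry": 0,"rz": 0},{"fingers": 0,"dx": 0,"dy": 3,"dz": 0,"rx": 0,"ry": 0,"rz": 0},{"fingers": 0,"dx": 0,"dy": 3,"dz": 0,"rx": 0,"ry": 0,"rz": 0},{"fingers": 0,"dx": 0,"dy": 0,"dz": 0,"rx": 0,"ry": 0,"rz": 0},{"fingers": 0,"dx": 0,"dy": 0,"dz": 0,"rx": 0,"ry": 0,"rz": 0}])

```text
time_s: 43.35
eef_pos: [0.5625, 0.1459, 0.3539]
ee_rot: [[0.588, -0.416, 0.693], [-0.269, -0.909, -0.318], [0.763, 0.001, -0.647]]
ft_force: [-0.7, -0.7, 0.5]
finger_gap: 0.004
grip_force: 0.0
```

```bash
python3 - <<'E'
from door import *
from lens import lens
s=info();a=cam('scene','s12.png');b=cam('side','d12.png')
L=np.array([.679,-.0545,.166]);print(proj(a,L),lens(a,proj(a,L)),proj(b,L),lens(b,proj(b,L)))
# door lower-left frame corner, brown, in the scene view: brown extent along the leaf's left edge
hsv=cv2.cvtColor(a['frame'],cv2.COLOR_RGB2HSV)
for y in (.22,.23,.24,.247,.255):
    print(y,[hsv[tuple(proj(a,R@np.array([-.031+.7071*u+.0014,y,.174+.7071*u-.0014])+t).round().astype(int)[::-1])].tolist() for u in (-.11,-.09,.08)])
E
```

```text
up 0.0858 out 0.1687 y 0.303 F [-0.7 -0.7  0.5] q [-0.04  0.32 -0.83  1.99  1.3   1.1   2.71] t 43.35
[362.57127948 311.2839501 ] (array([361.98717949, 311.76923077]), np.int32(78)) [297.15174628 144.98711098] (array([297.21604938, 142.97222222]), np.int32(324))
0.22 [[12, 139, 99], [13, 149, 96], [13, 148, 93]]
0.23 [[12, 139, 90], [13, 160, 89], [11, 140, 95]]
0.24 [[14, 144, 92], [14, 153, 80], [13, 149, 96]]
0.247 [[15, 104, 91], [8, 127, 44], [33, 34, 90]]
0.255 [[71, 39, 105], [8, 113, 45], [69, 34, 104]]
```

The door frame reaches case y≈0.247, so it is fully shut. The torch lens is where an upright torch should be, and the robot is clear of everything. Handing in.

```bash
python3 -c "
from plant import ctrl
print(ctrl.sign_off())"
```

```text
the job is handed in; nothing more can be done
None
```

I handed the job in at about 43 s: the red torch stands lens up in the cup, released, and the guard door is pushed shut against its stop; the hand-in gave no verdict, and I did not re-check the bystanders' positions at the end.

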